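# Fetch the coupling hub from behind the tall parts

### The job

The steel coupling hub at the back of the green stand is walled in by three tall parts, the bobbin, the post and the spray can. First stand all three upright in the grey side tray; only then take the hub and set it flat, flange down, on the geared motor's round faceplate with the small pin inside its bore, and after that put each of the three back upright in the middle of the cork pad it came from: bobbin on the round pad, post on the square pad, can on the six-sided pad. Tip nothing over, and leave the small screw jar on the corner of the stand where it is.

Things in the scene. Friction and masses are not known exactly. Their poses are not given: they have to be found in the camera images.
- bobbin: Empty black plastic bobbin, upright, 125 mm tall: bottom flange 60 mm across and 10 mm thick, slim grey core 34 mm across, top flange 52 mm across and 14 mm thick (grip it across the top flange). 0.11 to 0.2 kg. At the start it stands on pad_round. Origin: centre of its underside, z up.
- post: Square slotted aluminium profile post, upright, 125 mm tall: shaft 40 x 40 mm (faces along its own x and y; grip it across two faces near the top) on a steel foot plate 60 x 60 x 8 mm. 0.25 to 0.45 kg. At the start it stands on pad_square. Origin: centre of its underside, z up.
- can: Aerosol can, upright, 128 mm tall: bare metal body 54 mm across up to 92 mm, shoulder up to 100 mm, above it a grey cap 34 mm across and 28 mm tall (grip it by the cap). 0.2 to 0.4 kg. At the start it stands on pad_hex. Origin: centre of its underside, z up.
- hub: Steel coupling hub, 36 mm tall: flange 60 mm across, 12 mm thick; barrel 44 mm across above it (grip here); bore 28 mm through. 0.26 to 0.46 kg. It stands on a fixed green stand (top 10 mm above the bench), tall parts about 80 mm to its left, right and front (robot side); a 30 mm high fence 49 mm behind its axis. Origin: centre of its underside, z up.
- pad_round: Fixed cork pad on the stand, a disc 80 mm across, 4 mm thick, its top 14 mm above the bench; the bobbin's place. Origin: centre of its underside, z up.
- pad_square: Fixed cork pad on the stand, 72 x 72 mm square (edges along its x and y), 4 mm thick, its top 14 mm above the bench; the post's place. Origin: centre of its underside, z up.
- pad_hex: Fixed cork pad on the stand, regular hexagon 84 mm across corners, 4 mm thick, its top 14 mm above the bench; the can's place. Origin: centre of its underside, z up.
- tray: The side area: fixed grey plastic tray, open on top, outside 300 mm (its x) by 140 mm (its y), walls 5 mm thick and 30 mm high, floor top 5 mm above the bench. Empty at the start, to the left or right of the stand. Origin: centre of its underside, z up.
- gearmotor: Fixed grey geared motor: gearbox 100 x 100 mm, on it a round level steel faceplate 90 mm across whose top is 92 mm above the bench; a pin 8 mm across stands 8 mm up from the faceplate's centre. The motor (below 80 mm high) lies along +x from 50 to 200 mm. Origin: on the bench right below the pin, z up. On the other side of the stand from the tray.
- jar: Bystander: small closed screw jar with a steel lid, 44 mm across, 50 mm tall, on the stand's front left corner. Origin: centre of its underside, z up.
Things that resemble listed ones, but are neither listed nor needed, are in the scene too. What is shaped like the bobbin but orange is not meant.

How it is judged:
On the way, in this order (a step that is already met when the one before it is completed fails the run):
1. bobbin, post and can all stand upright on the floor of the side tray (x of bobbin in the frame of tray between -0.125 and 0.125 m and y of bobbin in the frame of tray between -0.045 and 0.045 m and z of each of bobbin, post, can in the frame of tray below 0.01 m and angle between each of bobbin, post, can's own z axis and vertical below 0.1 rad and linear speed of each of bobbin, post, can below 0.03 m/s and x of post in the frame of tray between -0.125 and 0.125 m and y of post in the frame of tray between -0.045 and 0.045 m and x of can in the frame of tray between -0.125 and 0.125 m and y of can in the frame of tray between -0.045 and 0.045 m), for 0.2 s.
2. with those three still standing in the tray, the hub sits flat on the faceplate, pin inside its bore (all of step 1 and horizontal distance between hub and gearmotor below 0.012 m and z of hub in the frame of gearmotor between 0.088 and 0.096 m and angle between hub's own z axis and vertical below 0.1 rad and linear speed of hub below 0.03 m/s), for 0.2 s.
At the end, for the whole second after the job is handed in: Bobbin on the round pad, post on the square pad and can on the six-sided pad, each upright, at rest and within 12 mm of the pad's centre; the hub at rest, flange down and flat on the faceplate with the pin in its bore (within 12 mm of the pin) (horizontal distance between bobbin and pad_round below 0.012 m and z of bobbin in the frame of pad_round between 0 and 0.008 m and angle between each of bobbin, post, can, hub's own z axis and vertical below 0.1 rad and linear speed of each of bobbin, post, can, hub below 0.03 m/s and horizontal distance between post and pad_square below 0.012 m and z of post in the frame of pad_square between 0 and 0.008 m and horizontal distance between can and pad_hex below 0.012 m and z of can in the frame of pad_hex between 0 and 0.008 m and horizontal distance between hub and gearmotor below 0.012 m and z of hub in the frame of gearmotor between 0.088 and 0.096 m); the robot touches nothing.
It fails at once if the bobbin, post, can or hub is tipped over (angle between any of bobbin, post, can, hub's own z axis and vertical above 0.7 rad).
It fails at once if the screw jar is moved by more than 15 mm (distance of jar from where it was at the start of the episode above 0.015 m).
It also fails if it takes over 144 s, if anything falls off the work surface, if the arm or the gripper's body presses on something with over 40 N, if the wrist force passes 120 N, or if a joint passes its speed limit or range.

### The arm

A 6-joint arm with a two-finger parallel gripper is mounted at the origin on the work surface. World frame = base frame: x ahead of the robot, y to its left, z up, the work surface at z = 0. Lengths are in m, angles in rad, forces in N, time in s.
With the tool pointing down it reaches from about 0.3 to 1 m from the base axis. Payload 5.1 kg.
Tool frame: the origin (TCP) lies at the centre of the arm's flange, where the gripper is bolted on; the fingertips stand 190 mm ahead of it and the grasp point (between the pads) lies 171 mm ahead of it; z points along the fingers, y is the direction in which the jaws open and shut (so a half turn about z gives the same grasp; the last joint's range is limited). The gripper opens to 95 mm and grips with 3 to 60 N. Pads are 20 mm wide; open, the fingers measure 119 mm over their backs; the gripper's body (75 mm by 180 mm) begins 59 mm behind the grasp point.
Start: joints at [-0.083, 0.124, 1.65, -0, 1.367, -0.083], TCP at [0.65, -0, 0.405] pointing down, gripper open.
Joint ranges: [-2.61, 2.61], [-1.02, 2.33], [0.03, 2.71], [-1.35, 4.49], [0.32, 2.68], [-2.91, 2.91]. Speed limits (rad/s): [2.57, 2.57, 3.14, 3.14, 3.14, 3.14].

### API

Orientations are given as a rotation vector (axis times angle).
In Python, from plant import robot, grab_frame, get_calibration, sign_off gives the robot as it stands. The module is installed in compiled form; this text tells all that it offers.
- The arm moves only by the shell command python3 -m pendant 'ROWS' [FORCE]. ROWS is a JSON object of lists of equal length, an entry for each row: "gripper": the opening, from 0 (shut) to 1 (fully open); "translation": the shift along the tool's x, y, z as a fraction of full scale, a list of three; "yaw": the turn about the tool's z as a fraction of full scale. In form: {"gripper": [gripper, ...], "translation": [[tx, ty, tz], ...], "yaw": [yaw, ...]}. A call has 1 to 10 rows; each row shifts and turns the pose as measured when the row begins, along the tool's axes as they then stand; what a row does not reach is not made up. Full scale, the value 1, is 2 cm for a shift and 180 degrees for a turn. A row lasts 1/8 s, in which the tool goes at most 62.5 mm and 10.7 degrees, less where a joint would pass 70% of its speed; a pose out of reach is approached as far as the arm can. A call with a number of a shift or a turn outside -1 to 1 is refused whole. A call with a gripper value outside its range is refused whole. The fingers move at their own pace and stop on an object; FORCE is the grip in N (left out, the last holds). Time passes only in rows, so rows that do not move let the fingers close. It gives the time, the measured TCP pose, the force and the opening at its end, in the units of the state.
- robot.get_state(): the state, without advancing time (a new reading comes with each control period).
- grab_frame(name): name is "scene" or "side" or "wrist"; returns (picture, depth): 400x640x3 uint8, blue, green, red; 400x640 float32, m along the optical axis (not along the pixel's ray), 0 where there is no reading.
- get_calibration(name): a dict with "fx", "fy", "cx", "cy" (pixels), "dist_coeffs" ([k1, k2, p1, p2, k3] as OpenCV has them; the pictures are not rectified), "rvec" (rotation vector, rad) and "tvec" (3), from world to camera coordinates, as OpenCV has them. Camera axes: x right, y down, z forward; pixel columns grow to the right and rows downward; lengths in m; the calibration is good to about 2 mm. A picture is of the moment at which its call begins: read the wrist's pose just before it. get_calibration takes no time and is no camera call; for the wrist camera it gives the pose at the moment of the call.
- sign_off(): hands the job in, once; it reports no verdict.
The state is a dict: "time_s": time; "joints": joint angles; "qvel": joint speeds; "tau": joint torques, N m; "ee_pos": TCP position; "tcp_rot": TCP orientation; "wrist_force": force on the tool from outside, world axes, zero at the start; "ft_torque": the same for the moment, N m; "finger_gap": finger opening in m.
Only numpy, scipy, OpenCV 4.12 (cv2) and the standard library are available. Lean on these libraries where they do the work, as an engineer would, in place of code of your own. Each camera call takes 0.05 s, during which the arm holds its last target.

## Working session

There is one attempt and no reset: what is moved stays moved. The work goes in short steps, Python scripts to look and compute and a shell command to move; the robot and the scene stay as the last step left them, time stands still between calls to the robot, and variables do not carry over. Pictures are saved under pics/ and viewed, and the job is handed in when it is done.

```bash
mkdir -p pics
cat > h.py <<'E'
import numpy as np, cv2
from plant import robot, grab_frame, get_calibration
def cal(n):
    c=get_calibration(n);K=np.array([[c['fx'],0,c['cx']],[0,c['fy'],c['cy']],[0,0,1.]])
    R=cv2.Rodrigues(np.array(c['rvec'],float))[0];return K,np.array(c['dist_coeffs'],float),R,np.array(c['tvec'],float).ravel()
def ray(n,px,C=None):
    K,d,R,t=C or cal(n)
    u=cv2.undistortPoints(np.array(px,float).reshape(-1,1,2),K,d).reshape(-1,2)
    v=np.c_[u,np.ones(len(u))]
    return -R.T@t, v@R, v
def atz(n,px,z,C=None):
    o,D,_=ray(n,px,C); z=np.broadcast_to(z,len(D))
    return o+D*((z-o[2])/D[:,2])[:,None]
def proj(n,P,C=None):
    K,d,R,t=C or cal(n)
    return cv2.projectPoints(np.array(P,float).reshape(-1,3),cv2.Rodrigues(R)[0],t,K,d)[0].reshape(-1,2)
def cloud(n,dep,C=None):
    C=C or cal(n);h,w=dep.shape
    yy,xx=np.mgrid[0:h,0:w]
    o,D,_=ray(n,np.c_[xx.ravel(),yy.ravel()],C)
    P=o+D*dep.reshape(-1,1); P[dep.ravel()<=0]=np.nan
    return P.reshape(h,w,3)
E
python3 - <<'E'
from h import *
s=robot.get_state();print(s['time_s'],s['ee_pos'],s['tcp_rot'],s['finger_gap'])
for n in ['scene','side','wrist']:
    C=cal(n); im,d=grab_frame(n);np.savez(f'pics/{n}0.npz',im=im,d=d,K=C[0],dist=C[1],R=C[2],t=C[3]);cv2.imwrite(f'pics/{n}0.png',im);print(n,-C[2].T@C[3],C[2][2])
E
```

```text
0.0 [ 6.49758682e-01 -7.46121813e-06  4.03517917e-01] [-2.22036588e+00 -2.22031606e+00  2.03727711e-03] 0.0951028100683214
scene [ 0.89380219 -0.48324652  0.96195052] [-0.32243963  0.43528518 -0.84057094]
side [ 0.33818463 -0.44333373  0.66846204] [ 0.23659581  0.58436141 -0.77623719]
wrist [0.64889662 0.07855686 0.38350493] [-7.69494571e-04 -2.80127563e-01 -9.59962477e-01]
```

View pics/scene0.png

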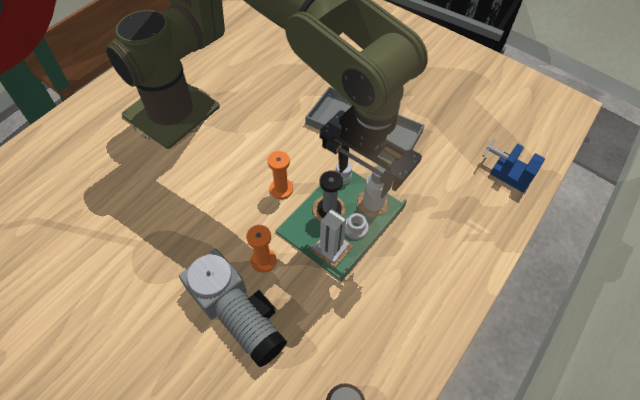

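View pics/side0.png

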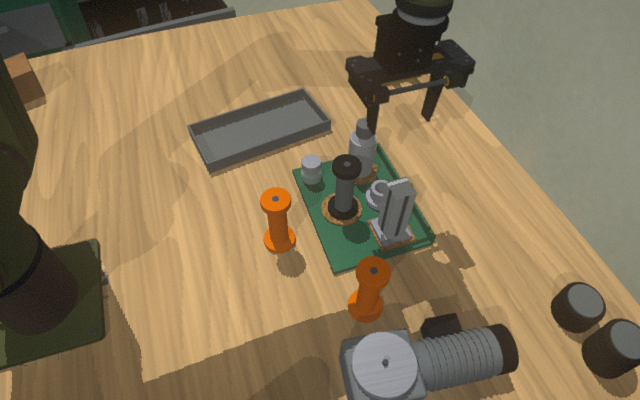

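View pics/wrist0.png

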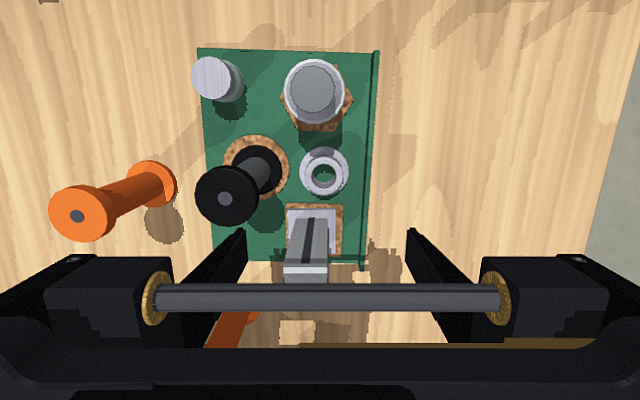

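```bash
python3 - <<'E'
import cv2
im=cv2.imread('pics/side0.png');cv2.imwrite('pics/c1.png',cv2.resize(im[110:280,280:450],None,fx=4,fy=3.5,interpolation=cv2.INTER_CUBIC)[:600])
cv2.imwrite('pics/c2.png',cv2.resize(im[80:180,180:340],None,fx=5,fy=5,interpolation=cv2.INTER_CUBIC))
im=cv2.imread('pics/wrist0.png');cv2.imwrite('pics/c3.png',cv2.resize(im[40:290,180:390],None,fx=2.4,fy=2.4,interpolation=cv2.INTER_CUBIC))
E
cat > m.py <<'E'
from h import *
def load(f):
    z=np.load(f);return z['im'],z['d'],(z['K'],z['dist'],z['R'],z['t'])
for n in ['scene','side','wrist']:
    im,d,C=load(f'pics/{n}0.npz');P=cloud(n,d,C)
    def band(z0,z1,x0,x1,y0,y1):
        m=(P[...,2]>z0)&(P[...,2]<z1)&(P[...,0]>x0)&(P[...,0]<x1)&(P[...,1]>y0)&(P[...,1]<y1);return P[m]
    print(n)
    # table check
    q=band(-.01,.004,.5,1,-.3,.3);print(' table z',np.median(q[:,2]),len(q))
    q=P[(P[...,2]>.125)&(P[...,2]<.16)&(P[...,0]>.4)&(P[...,0]<.9)&(abs(P[...,1])<.3)]
    from scipy.cluster.hierarchy import fclusterdata
    if len(q):
        q=q[::max(1,len(q)//1500)];l=fclusterdata(q[:,:2],.015,'distance')
        for k in set(l):
            c=q[l==k]
            if len(c)>8: 
                t=c[c[:,2]>np.percentile(c[:,2],90)-.006]; print('  top',t.min(0).round(4),t.max(0).round(4),(t.min(0)/2+t.max(0)/2).round(4),len(c))
E
python3 m.py
```

```text
scene
 table z -0.0020151687332121693 37212
  top [ 0.5043 -0.2168  0.125 ] [ 0.5493 -0.1697  0.1279] [ 0.5268 -0.1933  0.1264] 68
  top [ 0.4049 -0.0352  0.125 ] [0.4545 0.0078 0.1272] [ 0.4297 -0.0137  0.1261] 55
  top [0.6238 0.0727 0.136 ] [0.6479 0.105  0.1427] [0.6358 0.0889 0.1393] 95
  top [ 0.5395 -0.0206  0.1332] [0.5909 0.0304 0.1423] [0.5652 0.0049 0.1378] 404
  top [ 0.6094 -0.0935  0.1332] [ 0.6515 -0.0515  0.1411] [ 0.6304 -0.0725  0.1372] 379
side
 table z 0.0005529245679927741 35784
  top [ 0.502  -0.2175  0.125 ] [ 0.5516 -0.1688  0.1281] [ 0.5268 -0.1932  0.1265] 524
  top [ 0.4054 -0.0398  0.125 ] [0.4557 0.0094 0.1278] [ 0.4305 -0.0152  0.1264] 364
  top [0.6235 0.073  0.1374] [0.6494 0.1073 0.1457] [0.6365 0.0901 0.1415] 208
  top [ 0.611  -0.0945  0.1345] [ 0.653  -0.0529  0.1423] [ 0.632  -0.0737  0.1384] 611
  top [ 0.5412 -0.0207  0.1344] [0.5919 0.0304 0.1421] [0.5666 0.0049 0.1382] 637
wrist
 table z 4.3662224699148044e-05 80359
  top [ 0.4058 -0.0376  0.125 ] [0.4528 0.011  0.1271] [ 0.4293 -0.0133  0.126 ] 188
  top [0.6219 0.0753 0.1389] [0.6546 0.1082 0.1439] [0.6382 0.0918 0.1414] 416
  top [ 0.5399 -0.0183  0.1337] [0.5906 0.033  0.1406] [0.5652 0.0073 0.1371] 776
  top [ 0.61   -0.0722  0.1343] [ 0.6497 -0.0511  0.1404] [ 0.6299 -0.0616  0.1373] 307
```

View pics/c3.png

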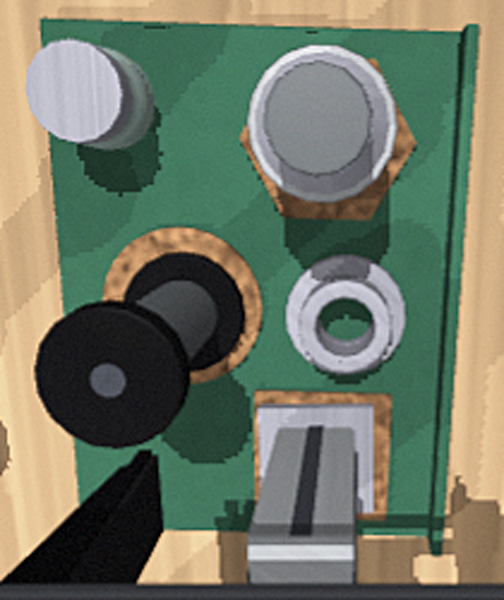

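View pics/c2.png

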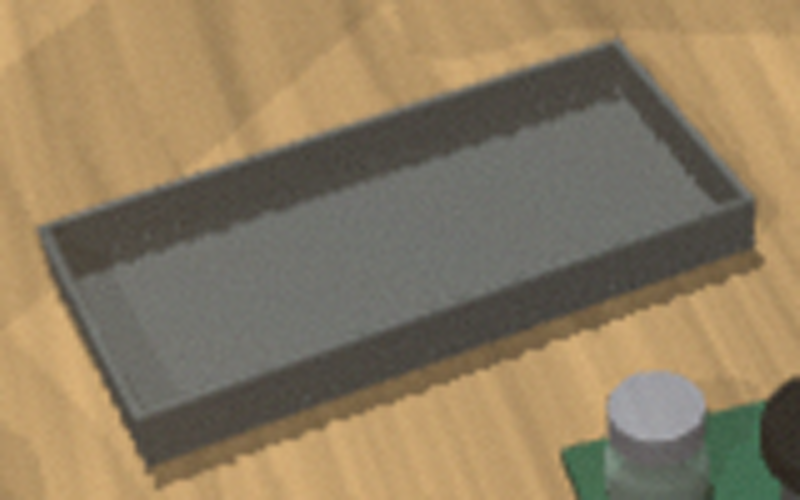

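View pics/c1.png

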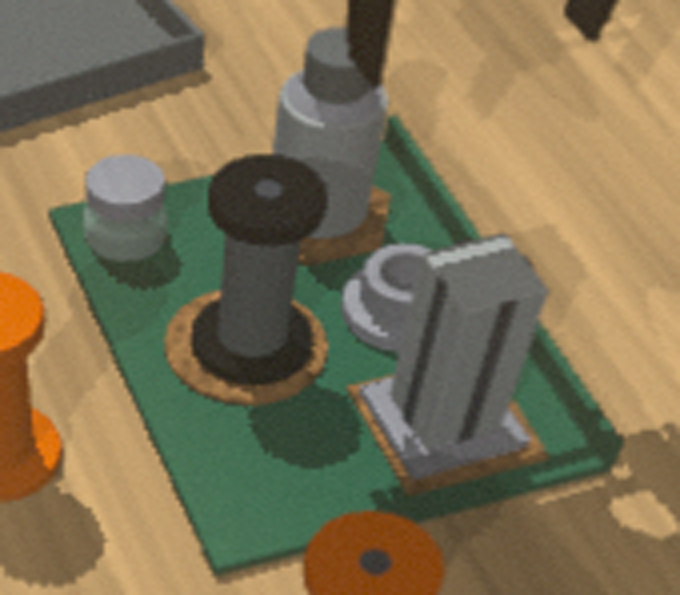

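```bash
cat > m2.py <<'E'
from m import load
from h import *
from scipy.optimize import least_squares
def circ(q):
    c,r=cv2.minEnclosingCircle(q[:,:2].astype(np.float32));return np.round(c,4),round(r,4)
for n in ['scene','side','wrist']:
    im,d,C=load(f'pics/{n}0.npz');P=cloud(n,d,C);x,y,z=P[...,0],P[...,1],P[...,2]
    print(n)
    m=(z>.02)&(z<.04)&(x>.4)&(x<.9)&(y>.15)&(y<.45)
    q=P[m]
    if len(q)>50: r=cv2.minAreaRect(q[:,:2].astype(np.float32));print(' tray',np.round(r[0],4),np.round(r[1],4),r[2])
    m=(z>.086)&(z<.098)&(x>.4)&(x<.8)&(y>-.45)&(y<-.22)
    q=P[m]
    if len(q)>50: print(' plate',circ(q),np.median(q[:,2]),len(q))
    m=(z>.097)&(z<.11)&(x>.4)&(x<.8)&(y>-.45)&(y<-.22); q=P[m]
    if len(q): print(' pin',q.mean(0).round(4),len(q))
    m=(z>.040)&(z<.05)&(x>.60)&(x<.70)&(y>-.035)&(y<.045); q=P[m]
    if len(q)>20: print(' hubtop',circ(q),np.median(q[:,2]),len(q))
    m=(z>.017)&(z<.027)&(x>.60)&(x<.70)&(y>-.03)&(y<.045); q=P[m]
    if len(q)>20: print(' hubfl',circ(q),np.median(q[:,2]),len(q))
    # cork mask
    h=cv2.cvtColor(im,cv2.COLOR_BGR2HSV)
    g=(h[...,0]>55)&(h[...,0]<90)&(h[...,1]>100)&(z>.004)&(z<.04)&(x>.45)&(x<.8)
    q=P[g&(z<.016)]
    if len(q)>50: r=cv2.minAreaRect(q[:,:2].astype(np.float32));print(' stand',np.round(r[0],4),np.round(r[1],4),r[2])
    q=P[g&(z>.028)];print(' fence',len(q),np.polyfit(q[:,1],q[:,0],1) if len(q)>20 else '')
    ck=(h[...,0]<22)&(h[...,1]>60)&(z>.010)&(z<.018)&(x>.5)&(x<.70)&(abs(y)<.15)
    for nm,(a,b) in dict(round=(.565,.005),square=(.631,-.073),hex=(.637,.09)).items():
        q=P[ck&(np.hypot(x-a,y-b)<.06)]
        if len(q)>30:
            print(' ',nm,circ(q),np.median(q[:,2]),len(q), cv2.minAreaRect(q[:,:2].astype(np.float32)))
    # post top edges
    m=(z>.128)&(z<.145)&(np.hypot(x-.631,y+.073)<.04);q=P[m]
    if len(q)>20: print(' post',cv2.minAreaRect(q[:,:2].astype(np.float32)))
    m=(z>.014)&(z<.026)&(np.hypot(x-.631,y+.073)<.05)&(h[...,1]<60);q=P[m]
    if len(q)>20: print(' foot',cv2.minAreaRect(q[:,:2].astype(np.float32)))
E
python3 m2.py | sed -n '/^scene/,$p' | tail -n +18
```

```text
top [0.6219 0.0753 0.1389] [0.6546 0.1082 0.1439] [0.6382 0.0918 0.1414] 416
  top [ 0.5399 -0.0183  0.1337] [0.5906 0.033  0.1406] [0.5652 0.0073 0.1371] 776
  top [ 0.61   -0.0722  0.1343] [ 0.6497 -0.0511  0.1404] [ 0.6299 -0.0616  0.1373] 307
scene
 tray [0.7309 0.3383] [0.3701 0.144 ] 12.670001029968262
 plate (array([ 0.4918, -0.3135]), 0.0464) 0.09024564335130048 1359
 pin [ 0.4919 -0.313   0.0992] 10
 hubtop (array([0.6456, 0.0046]), 0.0227) 0.04388164283541768 162
 hubfl (array([0.6653, 0.0035]), 0.0475) 0.02047114716684817 193
 stand [ 0.5323 -0.052 ] [0.0617 0.1553] 30.241031646728516
 fence 0 
  round (array([0.5628, 0.0084]), 0.0404) 0.012594792563935142 153 ((0.5580658316612244, 0.011450298130512238), (0.07845854014158249, 0.06753141433000565), 51.74360275268555)
  square (array([ 0.6348, -0.0753]), 0.0482) 0.012629376892364708 172 ((0.6333136558532715, -0.07477819919586182), (0.07105551660060883, 0.07114467024803162), 87.95563507080078)
  hex (array([0.6387, 0.087 ]), 0.0402) 0.012382327395585313 221 ((0.6414414644241333, 0.08054789155721664), (0.0732908695936203, 0.06
[... 1660 characters left out ...]
0865788223 1106 ((0.576784610748291, 0.004674986004829407), (0.064827561378479, 0.10336939245462418), 43.08418655395508)
  square (array([ 0.633 , -0.0728]), 0.0504) 0.013755162915865649 631 ((0.6328920722007751, -0.0727793350815773), (0.0734933614730835, 0.07182648032903671), 87.59038543701172)
  hex (array([0.6377, 0.089 ]), 0.0415) 0.013845200857265372 679 ((0.6412327289581299, 0.08043665438890457), (0.07401013374328613, 0.06435014307498932), 26.13651466369629)
 post ((0.629841148853302, -0.06150143966078758), (0.039880380034446716, 0.021615751087665558), 0.8704423904418945)
 foot ((0.6303069591522217, -0.0728282779455185), (0.06025490164756775, 0.06393252313137054), 0.029392847791314125)
```

Run:
```python
import cv2
im=cv2.imread('pics/side0.png');cv2.imwrite('pics/c4.png',cv2.resize(im[300:400,330:530],None,fx=4,fy=4,interpolation=cv2.INTER_CUBIC))
im=cv2.imread('pics/scene0.png');cv2.imwrite('pics/c5.png',cv2.resize(im[140:280,260:420],None,fx=4,fy=4,interpolation=cv2.INTER_CUBIC))
```

```text
(no output)
```

View pics/c4.png

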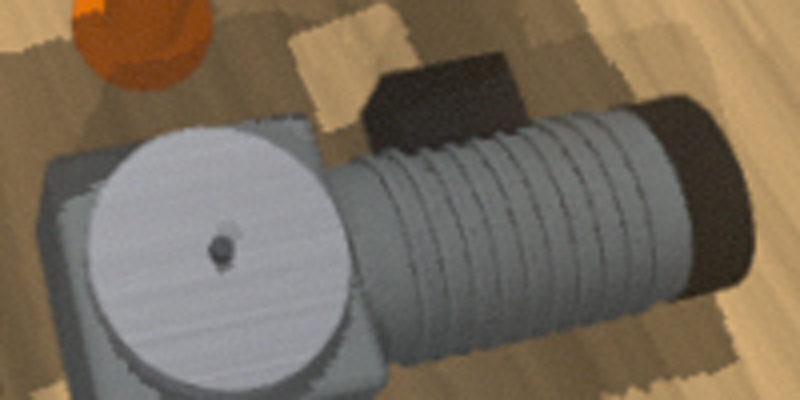

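View pics/c5.png

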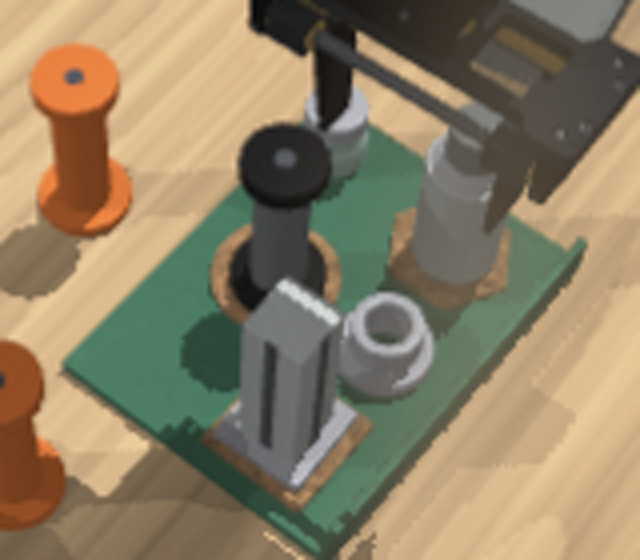

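```bash
python3 - <<'E' | tail -12
from m import load
from h import *
im,d,C=load('pics/side0.npz')
q=atz('side',[(188.4,125.6),(303,88.4),(330.4,119.6),(209,163.6)],.03,C);print(q.round(4),q.mean(0))
e=q[2]-q[3];print(np.degrees(np.arctan2(e[1],e[0])),[np.linalg.norm(q[i]-q[i-1]) for i in range(4)])
print(robot.get_state()['joints'],robot.get_state()['wrist_force'])
for n in ['scene','side']:
    im,d,C=load(f'pics/{n}0.npz');
    if n=='scene':print(atz(n,[(260+285/4,140+158/4)],.139,C),atz(n,[(260+384/4,140+330/4)],.046,C))
    else: print(atz(n,[(280+268/4,110+188/3.5)],.139,C), atz(n,[(330+222/4,300+252/4)],.1,C))
# tool axes
print(cv2.Rodrigues(np.array(robot.get_state()['tcp_rot']))[0].round(3))
E
```

```text
[[0.3224 0.3304 0.03  ]
 [0.6128 0.3726 0.03  ]
 [0.6338 0.2403 0.03  ]
 [0.3441 0.1962 0.03  ]] [0.47825732 0.28486228 0.03      ]
8.648582873553664 [np.float64(0.1359283504590544), np.float64(0.2935286295130702), np.float64(0.13396274186983775), np.float64(0.29299904948793676)]
[-8.25816239e-02  1.24359695e-01  1.65136595e+00  3.55098523e-05
  1.36748977e+00 -8.26122272e-02] [-0.42682849 -0.41181255  1.11554934]
[[0.56747928 0.00547327 0.139     ]] [[ 0.64855746 -0.00165322  0.046     ]]
[[0.56789623 0.00614444 0.139     ]] [[ 0.49149773 -0.31495123  0.1       ]]
[[-0.     1.    -0.002]
 [ 1.     0.     0.   ]
 [ 0.    -0.002 -1.   ]]
```

```bash
python3 -m pendant '{"gripper":[1,1,1,1,1,1],"translation":[[0.05,-0.84,0],[0.05,-0.84,0],[0.05,-0.84,0],[0.05,-0.84,0],[0.05,-0.84,0],[0,0,0]],"yaw":[0,0,0,0,0,0]}' 20
```

```text
time_s: 0.9
ee_pos: [0.5629, 0.0051, 0.4009]
tcp_rot: [-2.218, -2.218, 0.006]
wrist_force: [-0.4, 0.3, 0.3]
finger_gap: 0.0947
```

```bash
python3 -m pendant '{"gripper":[1,1,1,1,1,1],"translation":[[0,0.1,0.9],[0,0.08,0.9],[0,0,0.9],[0,0,0.9],[0,0,0.9],[0,0,0]],"yaw":[0,0,0,0,0,0]}' 20
```

```text
time_s: 1.65
ee_pos: [0.5666, 0.0051, 0.301]
tcp_rot: [-2.215, -2.215, 0.012]
wrist_force: [-0.2, 0.9, 0.4]
finger_gap: 0.0952
```

Run:
```python
from h import *
im,d=grab_frame('side');cv2.imwrite('pics/s1.png',cv2.resize(im[60:280,230:450],None,fx=2.7,fy=2.7))
im,d=grab_frame('wrist');cv2.imwrite('pics/w1.png',im)
```

```text
(no output)
```

View pics/s1.png

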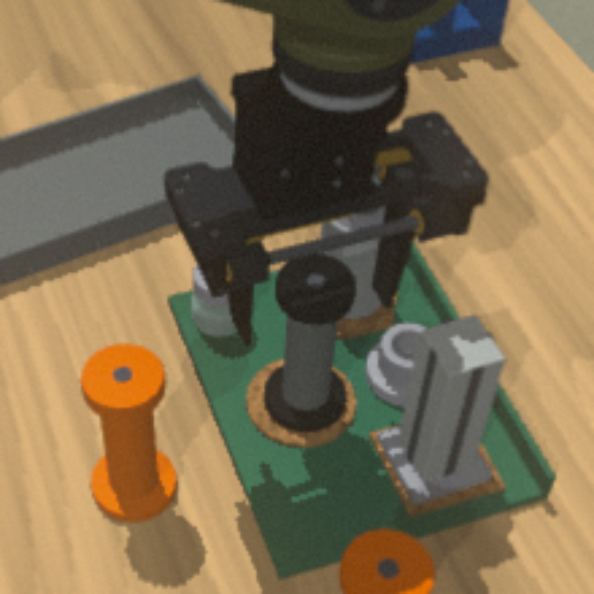

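View pics/w1.png

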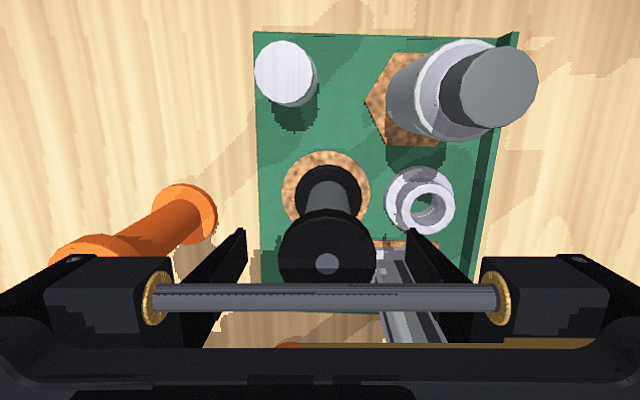

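Run:
```python
from h import *
s=robot.get_state();R=cv2.Rodrigues(np.array(s['tcp_rot']))[0];p=np.array(s['ee_pos'])
print(R.round(3)); 
T=[p+R@np.array([0,a,.19]) for a in(-.0535,.0535)]+[p+R@np.array([0,0,.171])]
print(np.round(T,4)); print((proj('side',T)-[230,60])*2.7)
print((proj('side',[[.5667,.005,.139]])-[230,60])*2.7)
```

```text
[[ 0.     1.    -0.008]
 [ 1.    -0.     0.001]
 [ 0.001 -0.008 -1.   ]]
[[0.5124 0.0051 0.1138]
 [0.6194 0.0051 0.113 ]
 [0.566  0.0051 0.1324]]
[[234.85888124 328.86730229]
 [384.44491747 289.1244682 ]
 [313.16918453 288.87377962]]
[[314.88028206 281.70770539]]
```

```bash
python3 -m pendant '{"gripper":[0,0,0,0,0,0],"translation":[[0,0,0],[0,0,0],[0,0,0],[0,0,0],[0,0,0],[0,0,0]],"yaw":[0,0,0,0,0,0]}' 25; python3 -m pendant '{"gripper":[0,0,0,0,0,0],"translation":[[0,0,-0.5],[0,0,-1],[0,0,-1],[0,0,-1],[0,0,-1],[0,0,0]],"yaw":[0,0,0,0,0,0]}'
```

```text
time_s: 2.5
ee_pos: [0.5683, 0.0049, 0.3069]
tcp_rot: [-2.221, -2.22, 0.002]
wrist_force: [0.4, -0.2, -0.5]
finger_gap: 0.0517
time_s: 3.25
ee_pos: [0.5686, 0.0049, 0.4053]
tcp_rot: [2.221, 2.22, 0.002]
wrist_force: [0.3, -0.3, -1.2]
finger_gap: 0.0516
```

```bash
python3 -m pendant '{"gripper":[0,0,0,0,0,0,0],"translation":[[0.5,-0.4,0],[0.95,-0.62,0],[0.95,-0.62,0],[0.95,-0.62,0],[0.95,-0.62,0],[0.95,-0.62,0],[0.95,-0.62,0]],"yaw":[0,0,0,0,0,0,0]}';python3 -m pendant '{"gripper":[0,0,0,0,0,0,0,0],"translation":[[0.95,-0.62,0],[0.95,-0.62,0],[0.95,-0.62,0],[0.95,-0.62,0],[0.95,-0.62,0],[0.95,-0.62,0],[0.4,-0.3,0],[0,0,0]],"yaw":[0,0,0,0,0,0,0,0]}'
```

```text
time_s: 4.12
ee_pos: [0.4777, 0.1381, 0.4]
tcp_rot: [-2.215, -2.218, 0.008]
wrist_force: [-0.5, 0.2, -1.4]
finger_gap: 0.0517
time_s: 5.12
ee_pos: [0.3827, 0.27, 0.3954]
tcp_rot: [-2.199, -2.228, 0.02]
wrist_force: [0.8, -0.5, -0.9]
finger_gap: 0.0514
```

```bash
python3 -m pendant '{"gripper":[0,0,0,0,0,0,0],"translation":[[0.1,0.55,0.5],[0,0,0.8],[0,0,0.8],[0,0,0.7],[0,0,0.5],[0,0,0],[0,0,0]],"yaw":[0,0,0,0,0,0,0]}'; python3 -c "
from h import *
import cv2
for i in range(4):
    s=robot.get_state();print(s['ee_pos'],s['tcp_rot'],s['wrist_force'],s['qvel'].round(3) if hasattr(s['qvel'],'round') else s['qvel'])
im,d=grab_frame('side');cv2.imwrite('pics/s2.png',im);s=robot.get_state();print(s['ee_pos'])
im,d=grab_frame('wrist');s=robot.get_state();print(s['ee_pos'])
"
```

```text
time_s: 6.0
ee_pos: [0.3938, 0.2705, 0.3224]
tcp_rot: [-2.202, -2.224, 0.026]
wrist_force: [0.0, -0.7, -1.5]
finger_gap: 0.0516
[0.39383137 0.27050039 0.32240856] [-2.20173485 -2.22409649  0.02564903] [ 0.04861555 -0.71855162 -1.54364119] [ 0.     0.002  0.006  0.001  0.001 -0.   ]
[0.39383137 0.27050039 0.32240856] [-2.20173485 -2.22409649  0.02564903] [ 0.04861555 -0.71855162 -1.54364119] [ 0.     0.002  0.006  0.001  0.001 -0.   ]
[0.39383137 0.27050039 0.32240856] [-2.20173485 -2.22409649  0.02564903] [ 0.04861555 -0.71855162 -1.54364119] [ 0.     0.002  0.006  0.001  0.001 -0.   ]
[0.39383137 0.27050039 0.32240856] [-2.20173485 -2.22409649  0.02564903] [ 0.04861555 -0.71855162 -1.54364119] [ 0.     0.002  0.006  0.001  0.001 -0.   ]
[0.39379317 0.27047613 0.32243306]
[0.39381622 0.27052403 0.32260014]
```

View pics/s2.png

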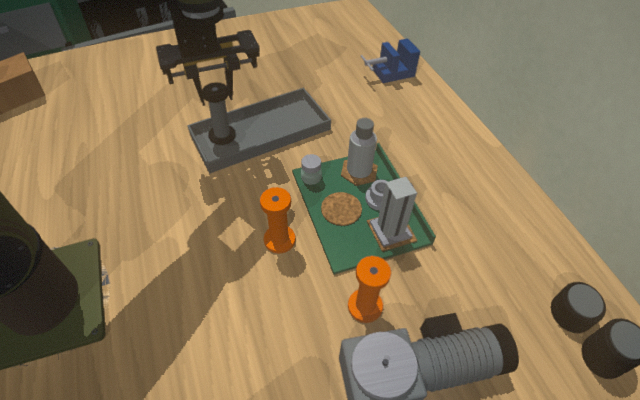

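```bash
python3 -m pendant '{"gripper":[0,0,0,0,0],"translation":[[0,0,0.5],[0,0,0.3],[0,0,0.2],[0,0,0.1],[0,0,0]],"yaw":[0,0,0,0,0]}'
python3 - <<'E'
from h import *
im,d=grab_frame('side');cv2.imwrite('pics/s3.png',cv2.resize(im[60:180,150:350],None,fx=4,fy=4));s=robot.get_state();print(s['ee_pos'],s['wrist_force'],cv2.Rodrigues(s['tcp_rot'])[0].round(3))
E
```

```text
time_s: 6.72
ee_pos: [0.3935, 0.2706, 0.2999]
tcp_rot: [-2.202, -2.225, 0.023]
wrist_force: [0.6, -0.3, -1.0]
finger_gap: 0.0512
[0.39353787 0.2706547  0.30001915] [-0.37909283 -0.99088796 -0.60313289] [[-0.01   1.    -0.018]
 [ 1.     0.01  -0.002]
 [-0.002 -0.018 -1.   ]]
```

View pics/s3.png

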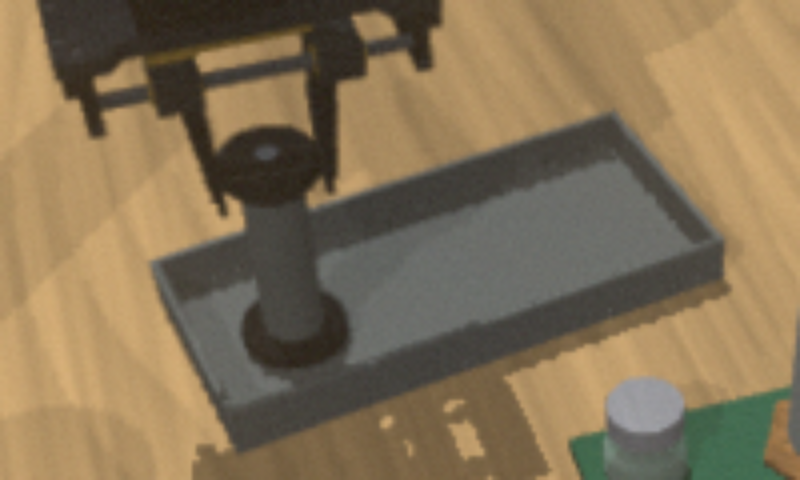

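```bash
python3 -m pendant '{"gripper":[0,0,0],"translation":[[0,0,0.12],[0,0,0.05],[0,0,0]],"yaw":[0,0,0]}';python3 -m pendant '{"gripper":[0.65,0.7,0.7],"translation":[[0,0,0],[0,0,0],[0,0,0]],"yaw":[0,0,0]}'
```

```text
time_s: 7.15
ee_pos: [0.3939, 0.271, 0.2984]
tcp_rot: [-2.202, -2.225, 0.019]
wrist_force: [0.1, -0.5, -2.1]
finger_gap: 0.051
time_s: 7.52
ee_pos: [0.394, 0.271, 0.2983]
tcp_rot: [-2.202, -2.225, 0.018]
wrist_force: [-0.0, -0.5, 0.2]
finger_gap: 0.066
```

```bash
python3 -m pendant '{"gripper":[0.7,0.8,1,1,1,1,1,1,1],"translation":[[0,0,-0.5],[0,0,-1],[0,0,-1],[0,0,-1],[0,0,-1],[0,0,-0.5],[-0.5,0.6,0],[-0.67,0.9,0],[-0.67,0.9,0]],"yaw":[0,0,0,0,0,0,0,0,0]}';python3 -m pendant '{"gripper":[1,1,1,1,1,1,1,1,1,1],"translation":[[-0.67,0.9,0],[-0.67,0.9,0],[-0.67,0.9,0],[-0.67,0.9,0],[-0.67,0.9,0],[-0.67,0.9,0],[-0.67,0.9,0],[-0.67,0.9,0],[-0.67,0.9,0],[-0.67,0.9,0]],"yaw":[0,0,0,0,0,0,0,0,0,0]}';python3 -m pendant '{"gripper":[1,1],"translation":[[-0.2,0.2,0],[0,0,0]],"yaw":[0,0]}'
```

```text
time_s: 8.65
ee_pos: [0.4456, 0.2332, 0.4032]
tcp_rot: [-2.201, -2.229, 0.015]
wrist_force: [-0.6, 0.8, -0.3]
finger_gap: 0.0955
time_s: 9.9
ee_pos: [0.639, 0.0904, 0.3954]
tcp_rot: [-2.201, -2.225, 0.024]
wrist_force: [0.3, 0.3, -0.1]
finger_gap: 0.0954
time_s: 10.15
ee_pos: [0.6446, 0.085, 0.3949]
tcp_rot: [-2.202, -2.223, 0.025]
wrist_force: [-0.0, 0.8, -0.5]
finger_gap: 0.0949
```

```bash
cat > snap.py <<'E'
import sys
from h import *
k=sys.argv[1]
for n in ['scene','side','wrist']:
    C=cal(n); im,d=grab_frame(n);np.savez(f'pics/{n}{k}.npz',im=im,d=d,K=C[0],dist=C[1],R=C[2],t=C[3]);cv2.imwrite(f'pics/{n}{k}.png',im)
s=robot.get_state();print(s['time_s'],s['ee_pos'],s['wrist_force']);print(cv2.Rodrigues(s['tcp_rot'])[0].round(3))
E
python3 snap.py 1
cat > fit.py <<'E'
# usage: fit.py k  ; prints tops, round pad, tray
import sys
from h import *
from m import load
E
sed -i 's/^for n in/def main():\n  pass\nfor n in/' m.py
python3 - <<'E'
# split load out
s=open('h.py').read()+'''
def load(f):
    z=np.load(f);return z['im'],z['d'],(z['K'],z['dist'],z['R'],z['t'])
def top(P,x0,y0,z0,z1,r=.05):
    x,y,z=P[...,0],P[...,1],P[...,2]
    q=P[(z>z0)&(z<z1)&(np.hypot(x-x0,y-y0)<r)]
    if len(q)<15: return None
    c,rr=cv2.minEnclosingCircle(q[:,:2].astype(np.float32));return np.round(c,4),round(rr,4),np.median(q[:,2]).round(4),len(q)
def cork(im,P,x0,y0,r=.06,zr=(.009,.019)):
    h=cv2.cvtColor(im,cv2.COLOR_BGR2HSV);x,y,z=P[...,0],P[...,1],P[...,2]
    q=P[(h[...,0]<22)&(h[...,1]>60)&(z>zr[0])&(z<zr[1])&(np.hypot(x-x0,y-y0)<r)]
    if len(q)<30: return None
    c,rr=cv2.minEnclosingCircle(q[:,:2].astype(np.float32));R=cv2.minAreaRect(q[:,:2].astype(np.float32));return np.round(c,4),round(rr,4),np.round(R[0],4),np.round(R[1],4),round(R[2],1),len(q)
'''
open('h.py','w').write(s)
E
python3 - <<'E'
from h import *
for n in ['scene','side','wrist']:
    im,d,C=load(f'pics/{n}1.npz');P=cloud(n,d,C)
    print(n,'can',top(P,.637,.09,.136,.15,.03)); print('  bob',top(P,.394,.271,.12,.14)); print('  round',cork(im,P,.566,.005,.05)); print('  post',top(P,.631,-.073,.13,.15,.04))
    print('  hub',top(P,.6455,.005,.04,.052,.03),top(P,.6455,.005,.017,.027,.034))
E
```

```text
10.3 [0.6439494  0.08565416 0.3950898 ] [ 0.23201717  0.4848941  -0.60288769]
[[-0.01   1.    -0.019]
 [ 1.     0.01  -0.003]
 [-0.002 -0.019 -1.   ]]
scene can (array([0.6377, 0.0904]), 0.0176, np.float64(0.14), 154)
  bob (array([0.3872, 0.2709]), 0.0275, np.float64(0.1276), 248)
  round (array([0.5625, 0.0072]), 0.0408, array([0.5581, 0.0112]), array([0.0792, 0.0679]), 53.1, 502)
  post (array([ 0.6297, -0.0734]), 0.0275, np.float64(0.1371), 348)
  hub (array([0.6461, 0.0047]), 0.0227, np.float64(0.044), 153) (array([0.6468, 0.003 ]), 0.0295, np.float64(0.0206), 174)
side can (array([0.6402, 0.0902]), 0.0183, np.float64(0.1423), 201)
  bob (array([0.3871, 0.2714]), 0.0282, np.float64(0.1297), 415)
  round (array([0.5657, 0.0066]), 0.0409, array([0.5649, 0.0071]), array([0.0791, 0.0789]), 3.5, 1044)
  post (array([ 0.6318, -0.0741]), 0.0275, np.float64(0.1391), 549)
  hub (array([0.6468, 0.0028]), 0.0224, np.float64(0.0456), 141) (array([0.6359, 0.0038]), 0.0264, np.float64(0.0221), 157)
wrist can (array([0.6381, 0.0919]), 0.017, np.float64(0.1418), 1368)
  bob None
  round (array([0.5621, 0.008 ]), 0.0413, array([0.566 , 0.0088]), array([0.0737, 0.0815]), 15.8, 2720)
  post (array([ 0.6222, -0.0526]), 0.012, np.float64(0.1323), 25)
  hub (array([0.6452, 0.0062]), 0.022, np.float64(0.0454), 677) (array([0.6452, 0.0059]), 0.0299, np.float64(0.0216), 624)
```

View pics/wrist1.png

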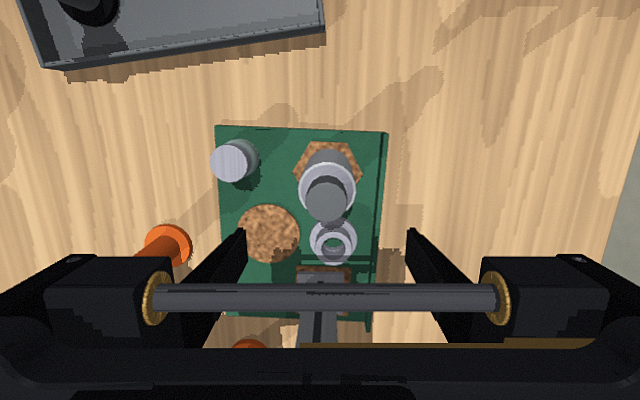

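```bash
python3 -m pendant '{"gripper":[1,1,1,1,1,1,1,1],"translation":[[0.28,-0.13,0.4],[0,0,0.9],[0,0,0.9],[0,0,0.9],[0,0,0.7],[0,0,0.4],[0,0,0],[0,0,0]],"yaw":[0,0,0,0,0,0,0,0]}'; python3 -c "
from h import *
s=robot.get_state();R=cv2.Rodrigues(s['tcp_rot'])[0];print(R.round(3),s['ee_pos']+R[:,2]*.171)"
```

```text
time_s: 11.3
ee_pos: [0.6378, 0.0925, 0.3035]
tcp_rot: [-2.198, -2.225, 0.028]
wrist_force: [0.1, 0.8, -0.5]
finger_gap: 0.0951
[[-0.012  1.    -0.023]
 [ 1.     0.012 -0.003]
 [-0.002 -0.023 -1.   ]] [0.63388454 0.09207605 0.13249802]
```

```bash
python3 -m pendant '{"gripper":[1,1,0,0,0,0,0,0,0],"translation":[[0,0.2,-0.12],[0,0,0],[0,0,0],[0,0,0],[0,0,0],[0,0,0],[0,0,0],[0,0,0],[0,0,0]],"yaw":[0,0,0,0,0,0,0,0,0]}' 30; python3 -m pendant '{"gripper":[0,0,0,0,0,0],"translation":[[0,0,-0.4],[0,0,-0.8],[0,0,-1],[0,0,-1],[0,0,-0.6],[0,0,0]],"yaw":[0,0,0,0,0,0]}'
```

```text
time_s: 12.42
ee_pos: [0.6428, 0.0926, 0.3083]
tcp_rot: [-2.2, -2.227, 0.023]
wrist_force: [0.7, -1.1, 0.1]
finger_gap: 0.0337
time_s: 13.18
ee_pos: [0.6441, 0.0928, 0.3901]
tcp_rot: [-2.2, -2.227, 0.022]
wrist_force: [0.0, -0.3, -3.2]
finger_gap: 0.0332
```

```bash
python3 -m pendant '{"gripper":[0,0,0,0,0,0,0,0,0,0],"translation":[[0.4,-0.14,0],[0.9,-0.34,0],[0.9,-0.34,0],[0.9,-0.34,0],[0.9,-0.34,0],[0.9,-0.34,0],[0.9,-0.34,0],[0.9,-0.34,0],[0.9,-0.34,0],[0.9,-0.34,0]],"yaw":[0,0,0,0,0,0,0,0,0,0]}'; python3 -m pendant '{"gripper":[0,0,0,0],"translation":[[0.9,-0.34,0],[0.3,-0.1,0],[0,0,0],[0,0,0]],"yaw":[0,0,0,0]}';python3 -c "
from h import *
s=robot.get_state();R=cv2.Rodrigues(s['tcp_rot'])[0];print(R.round(3),s['ee_pos']+R[:,2]*.171)"
```

```text
time_s: 14.42
ee_pos: [0.5723, 0.2743, 0.3882]
tcp_rot: [-2.196, -2.225, 0.027]
wrist_force: [0.6, 0.3, -3.7]
finger_gap: 0.0334
time_s: 14.92
ee_pos: [0.5621, 0.3009, 0.3883]
tcp_rot: [-2.195, -2.227, 0.028]
wrist_force: [0.4, -0.5, -2.6]
finger_gap: 0.0334
[[-0.014  1.    -0.023]
 [ 1.     0.014 -0.003]
 [-0.002 -0.023 -1.   ]] [0.55821023 0.30050122 0.21738865]
```

```bash
python3 -m pendant '{"gripper":[0,0,0,0,0,0,0,0],"translation":[[-0.1,0.15,0.4],[0,0,0.9],[0,0,0.9],[0,0,0.8],[0,0,0.6],[0,0,0.3],[0,0,0],[0,0,0]],"yaw":[0,0,0,0,0,0,0,0]}'
```

```text
time_s: 15.92
ee_pos: [0.5637, 0.2969, 0.3027]
tcp_rot: [-2.197, -2.224, 0.033]
wrist_force: [-0.8, -0.3, -2.4]
finger_gap: 0.0334
```

```bash
python3 -m pendant '{"gripper":[0,0,0],"translation":[[0,0,0.1],[0,0,0.05],[0,0,0]],"yaw":[0,0,0]}';python3 -m pendant '{"gripper":[0,0],"translation":[[0,0,0.05],[0,0,0]],"yaw":[0,0]}';python3 -c "
from h import *
s=robot.get_state();R=cv2.Rodrigues(s['tcp_rot'])[0];print(R.round(3),s['ee_pos']+R[:,2]*.171)
im,d=grab_frame('side');cv2.imwrite('pics/s4.png',cv2.resize(im[30:180,170:370],None,fx=4,fy=4))"
```

```text
time_s: 16.3
ee_pos: [0.5641, 0.2972, 0.3014]
tcp_rot: [-2.198, -2.225, 0.028]
wrist_force: [0.7, 0.2, -3.3]
finger_gap: 0.0337
time_s: 16.55
ee_pos: [0.5641, 0.2972, 0.3006]
tcp_rot: [-2.198, -2.225, 0.028]
wrist_force: [0.6, -0.2, -3.4]
finger_gap: 0.0333
[[-0.012  1.    -0.022]
 [ 1.     0.012 -0.003]
 [-0.003 -0.023 -1.   ]] [0.56023011 0.29671417 0.12967348]
```

View pics/s4.png

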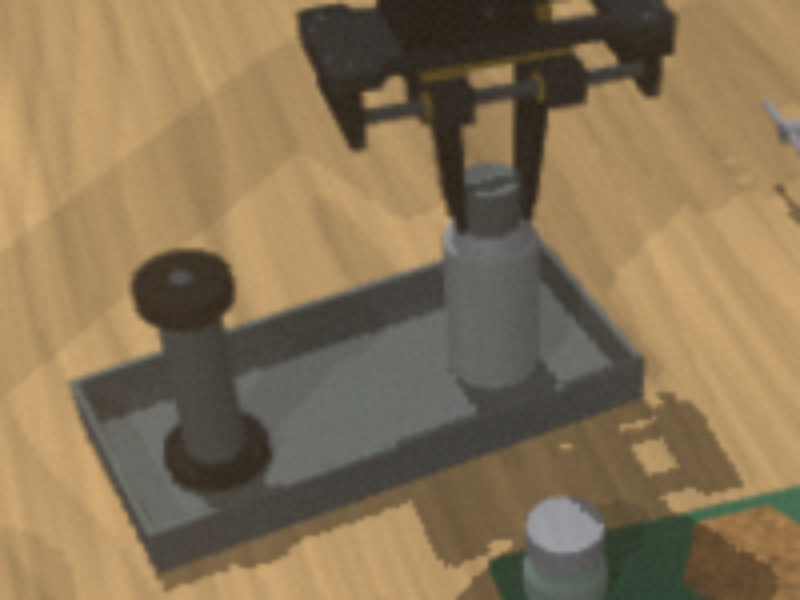

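```bash
python3 -m pendant '{"gripper":[0,0],"translation":[[0,0,0.1],[0,0,0]],"yaw":[0,0]}';python3 -m pendant '{"gripper":[0.5,0.5,0.5],"translation":[[0,0,0],[0,0,0],[0,0,0]],"yaw":[0,0,0]}';python3 -m pendant '{"gripper":[0.5,0.6,0.8,1,1,1],"translation":[[0,0,-0.5],[0,0,-1],[0,0,-1],[0,0,-1],[0,0,-1],[0,0,-0.5]],"yaw":[0,0,0,0,0,0]}'
```

```text
time_s: 16.85
ee_pos: [0.5643, 0.2973, 0.2994]
tcp_rot: [-2.198, -2.225, 0.026]
wrist_force: [-0.1, 0.1, -2.4]
finger_gap: 0.0334
time_s: 17.23
ee_pos: [0.5647, 0.2975, 0.3008]
tcp_rot: [-2.199, -2.226, 0.023]
wrist_force: [-0.4, 0.2, 0.2]
finger_gap: 0.0473
time_s: 17.98
ee_pos: [0.567, 0.2977, 0.4105]
tcp_rot: [-2.2, -2.227, 0.016]
wrist_force: [0.4, 0.5, -0.6]
finger_gap: 0.0916
```

```bash
python3 -m pendant '{"gripper":[1,1,1,1,1,1,1,1,1,1],"translation":[[-0.5,0.1,0],[-0.95,0.16,0],[-0.95,0.16,0],[-0.95,0.16,0],[-0.95,0.16,0],[-0.95,0.16,0],[-0.95,0.16,0],[-0.95,0.16,0],[-0.95,0.16,0],[-0.95,0.16,0]],"yaw":[0,0,0,0,0,0,0,0,0,0]}';python3 -m pendant '{"gripper":[1,1,1,1,1,1,1,1,1,1],"translation":[[-0.95,0.16,0],[-0.95,0.16,0],[-0.95,0.16,0],[-0.95,0.16,0],[-0.95,0.16,0],[-0.95,0.16,0],[-0.95,0.16,0],[-0.95,0.16,0],[-0.5,0.1,0],[0,0,0]],"yaw":[0,0,0,0,0,0,0,0,0,0]}';python3 snap.py 2
python3 - <<'E'
from h import *
s=robot.get_state();R=cv2.Rodrigues(s['tcp_rot'])[0];print(s['ee_pos']+R[:,2]*.171)
for n in ['scene','side','wrist']:
    im,d,C=load(f'pics/{n}2.npz');P=cloud(n,d,C)
    print(n,'can',top(P,.56,.298,.126,.14,.03)); print('  bob',top(P,.387,.271,.12,.14)); print('  round',cork(im,P,.566,.005,.05)); print('  hex',cork(im,P,.638,.089,.05)); print('  post',top(P,.631,-.073,.13,.15,.04))
    print('  hub',top(P,.6455,.005,.04,.052,.03),top(P,.6455,.005,.017,.027,.034))
E
```

```text
time_s: 19.23
ee_pos: [0.6017, 0.1038, 0.4078]
tcp_rot: [-2.2, -2.226, 0.022]
wrist_force: [0.7, 0.1, -0.7]
finger_gap: 0.0952
time_s: 20.48
ee_pos: [0.6334, -0.071, 0.4073]
tcp_rot: [-2.202, -2.223, 0.021]
wrist_force: [-0.2, -0.4, 0.4]
finger_gap: 0.0954
20.625 [ 0.63325366 -0.06987999  0.40741865] [-0.34718038  0.12145036  0.51993769]
[[-0.011  1.    -0.018]
 [ 1.     0.011 -0.001]
 [-0.001 -0.018 -1.   ]]
[ 0.63014068 -0.07005774  0.23644708]
scene can (array([0.5607, 0.2954]), 0.0186, np.float64(0.1304), 115)
  bob None
  round (array([0.5622, 0.0079]), 0.0407, array([0.5575, 0.0116]), array([0.0781, 0.0665]), 51.6, 506)
  hex (array([0.6414, 0.0869]), 0.039, array([0.6533, 0.0846]), array([0.0763, 0.0466]), 79.2, 314)
  post (array([ 0.6299, -0.0734]), 0.0268, np.float64(0.1372), 353)
  hub (array([0.6467, 0.0046]), 0.0233, np.float64(0.0438), 144) (array([0.6466, 0.0031]), 0.0298, np.float64(0.0203), 179)
side can (array([0.56  , 0.2942]), 0.0183, np.float64(0.1325), 152)
  bob (array([0.3885, 0.2713]), 0.0283, np.float64(0.1298), 411)
  round (array([0.5647, 0.0065]), 0.0405, array([0.5646, 0.0065]), array([0.0793, 0.0783]), 41.1, 1048)
  hex (array([0.6387, 0.0867]), 0.0408, array([0.6386, 0.0869]), array([0.0804, 0.0722]), 59.4, 767)
  post (array([ 0.6316, -0.0739]), 0.0273, np.float64(0.1391), 546)
  hub (array([0.6472, 0.0034]), 0.0219, np.float64(0.0456), 142) (array([0.6359, 0.0032]), 0.0256, np.float64(0.0221), 157)
wrist can None
  bob None
  round (array([0.5629, 0.0081]), 0.0405, array([0.5634, 0.0086]), array([0.0792, 0.0794]), 44.7, 3865)
  hex (array([0.6374, 0.0888]), 0.0419, array([0.6375, 0.0845]), array([0.0835, 0.0653]), 0.4, 4012)
  post (array([ 0.6298, -0.0716]), 0.0272, np.float64(0.1387), 2208)
  hub (array([0.6453, 0.0051]), 0.0219, np.float64(0.0457), 812) (array([0.6455, 0.0057]), 0.0302, np.float64(0.0218), 910)
```

View pics/side2.png

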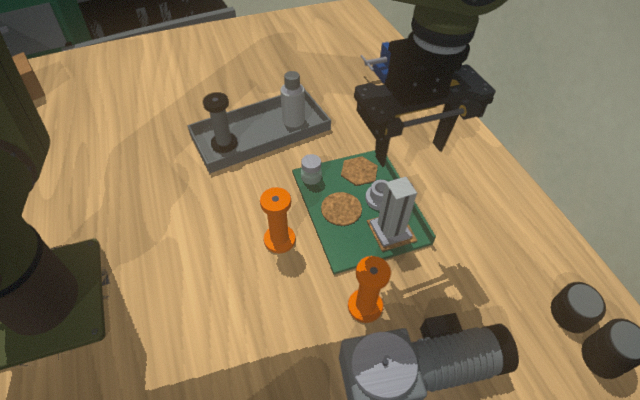

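```bash
python3 -m pendant '{"gripper":[1,1,1,1,1,1,1,1,1],"translation":[[-0.17,0,0.4],[0,0,0.95],[0,0,0.95],[0,0,0.95],[0,0,0.9],[0,0,0.7],[0,0,0.4],[0,0,0],[0,0,0]],"yaw":[0,0,0,0,0,0,0,0,0]}'; python3 -c "
from h import *
s=robot.get_state();R=cv2.Rodrigues(s['tcp_rot'])[0];print(R.round(3),s['ee_pos']+R[:,2]*.171)"
```

```text
time_s: 21.75
ee_pos: [0.6305, -0.0719, 0.2929]
tcp_rot: [-2.196, -2.225, 0.024]
wrist_force: [0.6, -0.0, 0.7]
finger_gap: 0.0951
[[-0.013  1.    -0.022]
 [ 1.     0.013 -0.   ]
 [ 0.    -0.022 -1.   ]] [ 0.62676001 -0.07192703  0.12193204]
```

```bash
python3 -m pendant '{"gripper":[1,1,0,0,0,0,0,0,0],"translation":[[-0.05,0.2,0],[0,0,0],[0,0,0],[0,0,0],[0,0,0],[0,0,0],[0,0,0],[0,0,0],[0,0,0]],"yaw":[0,0,0,0,0,0,0,0,0]}' 40; python3 -m pendant '{"gripper":[0,0,0,0,0,0,0,0],"translation":[[0,0,-0.4],[0,0,-0.8],[0,0,-1],[0,0,-1],[0,0,-1],[0,0,-1],[0,0,-0.6],[0,0,0]],"yaw":[0,0,0,0,0,0,0,0]}'
```

```text
time_s: 22.88
ee_pos: [0.6354, -0.0731, 0.2952]
tcp_rot: [-2.198, -2.228, 0.02]
wrist_force: [-0.5, -0.5, 0.0]
finger_gap: 0.0399
time_s: 23.88
ee_pos: [0.6374, -0.0729, 0.4202]
tcp_rot: [-2.199, -2.228, 0.02]
wrist_force: [-0.3, 0.4, -3.3]
finger_gap: 0.0399
```

```bash
python3 -m pendant '{"gripper":[0,0,0,0,0,0,0,0,0,0],"translation":[[0.5,-0.2,0],[0.93,-0.39,0],[0.93,-0.39,0],[0.93,-0.39,0],[0.93,-0.39,0],[0.93,-0.39,0],[0.93,-0.39,0],[0.93,-0.39,0],[0.93,-0.39,0],[0.93,-0.39,0]],"yaw":[0,0,0,0,0,0,0,0,0,0]}';python3 -m pendant '{"gripper":[0,0,0,0,0,0,0,0,0,0],"translation":[[0.93,-0.39,0],[0.93,-0.39,0],[0.93,-0.39,0],[0.93,-0.39,0],[0.93,-0.39,0],[0.93,-0.39,0],[0.93,-0.39,0],[0.93,-0.39,0],[0.3,-0.2,0],[0,0,0]],"yaw":[0,0,0,0,0,0,0,0,0,0]}'; python3 -m pendant '{"gripper":[0],"translation":[[0,0,0]],"yaw":[0]}'; python3 -c "
from h import *
s=robot.get_state();R=cv2.Rodrigues(s['tcp_rot'])[0];print(R.round(3),s['ee_pos']+R[:,2]*.171)"
```

```text
time_s: 25.12
ee_pos: [0.5543, 0.1163, 0.4186]
tcp_rot: [-2.194, -2.225, 0.024]
wrist_force: [0.5, 0.2, -3.4]
finger_gap: 0.0399
time_s: 26.38
ee_pos: [0.4794, 0.282, 0.4205]
tcp_rot: [-2.192, -2.228, 0.023]
wrist_force: [-0.1, 0.1, -3.1]
finger_gap: 0.0395
time_s: 26.5
ee_pos: [0.4795, 0.2818, 0.4205]
tcp_rot: [-2.192, -2.228, 0.024]
wrist_force: [-0.2, -0.0, -2.8]
finger_gap: 0.04
[[-0.016  1.    -0.022]
 [ 1.     0.016  0.   ]
 [ 0.001 -0.022 -1.   ]] [0.47573996 0.28183445 0.24949682]
```

```bash
python3 -m pendant '{"gripper":[0,0,0,0,0,0,0,0,0,0],"translation":[[0,0,0.4],[0,0,0.9],[0,0,0.95],[0,0,0.95],[0,0,0.95],[0,0,0.9],[0,0,0.7],[0,0,0.4],[0,0,0],[0,0,0]],"yaw":[0,0,0,0,0,0,0,0,0,0]}'; python3 -c "
from h import *
s=robot.get_state();R=cv2.Rodrigues(s['tcp_rot'])[0];print(R.round(3),s['ee_pos']+R[:,2]*.171)
im,d=grab_frame('side');cv2.imwrite('pics/s5.png',cv2.resize(im[30:180,170:370],None,fx=4,fy=4))"
```

```text
time_s: 27.75
ee_pos: [0.477, 0.2803, 0.2873]
tcp_rot: [-2.195, -2.225, 0.027]
wrist_force: [1.1, -0.2, -3.0]
finger_gap: 0.04
[[-0.014  1.    -0.024]
 [ 1.     0.014 -0.001]
 [-0.001 -0.024 -1.   ]] [0.47290609 0.28014269 0.11631307]
```

View pics/s5.png

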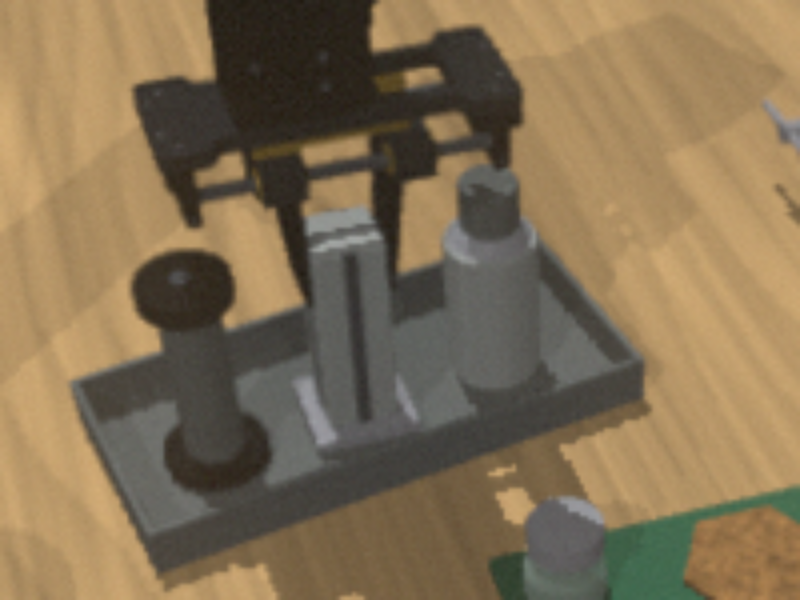

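```bash
python3 -m pendant '{"gripper":[0,0,0.6,0.6,0.6,0.6,0.6,0.6,0.6],"translation":[[0,0,0.06],[0,0,0],[0,0,0],[0,0,0],[0,0,0],[0,0,-0.4],[0,0,-0.9],[0,0,-1],[0,0,-1]],"yaw":[0,0,0,0,0,0,0,0,0]}';python3 -m pendant '{"gripper":[0.6,0.6,0.6,0.6,0.6,0.6,0.6,0.6,0.6,0.6],"translation":[[0,0,-1],[0,0,-1],[-0.4,0.3,-0.4],[-0.9,0.56,0],[-0.9,0.56,0],[-0.9,0.56,0],[-0.9,0.56,0],[-0.9,0.56,0],[-0.9,0.56,0],[-0.9,0.56,0]],"yaw":[0,0,0,0,0,0,0,0,0,0]}';python3 -m pendant '{"gripper":[0.6,0.6,0.6,0.6,0.6,0.6,0.6,0.6,0.6,0.6],"translation":[[-0.9,0.56,0],[-0.9,0.56,0],[-0.9,0.56,0],[-0.9,0.56,0],[-0.9,0.56,0],[-0.9,0.56,0],[-0.9,0.56,0],[-0.3,0.2,0],[0,0,0],[0,0,0]],"yaw":[0,0,0,0,0,0,0,0,0,0]}';python3 snap.py 3
python3 - <<'E'
from h import *
s=robot.get_state();R=cv2.Rodrigues(s['tcp_rot'])[0];print(s['ee_pos']+R[:,2]*.171)
for n in ['scene','side','wrist']:
    im,d,C=load(f'pics/{n}3.npz');P=cloud(n,d,C)
    print(n,'can',top(P,.56,.298,.126,.14,.03)); print('  bob',top(P,.387,.271,.12,.14)); print('  post',top(P,.475,.282,.12,.15,.04))
    print('  hub',top(P,.6455,.005,.04,.052,.03),top(P,.6455,.005,.017,.027,.034), '  sq',cork(im,P,.633,-.074,.055))
E
```

```text
time_s: 28.92
ee_pos: [0.4793, 0.2806, 0.3594]
tcp_rot: [-2.196, -2.226, 0.019]
wrist_force: [0.1, 1.7, -0.1]
finger_gap: 0.0572
time_s: 30.18
ee_pos: [0.5708, 0.1409, 0.4149]
tcp_rot: [-2.197, -2.23, 0.009]
wrist_force: [-0.5, -0.4, -0.7]
finger_gap: 0.057
time_s: 31.42
ee_pos: [0.6618, -0.0005, 0.4126]
tcp_rot: [-2.198, -2.228, 0.009]
wrist_force: [-0.4, 0.3, 0.0]
finger_gap: 0.0571
31.575 [ 6.61694852e-01 -2.70509020e-04  4.12745886e-01] [ 0.98382744 -0.8539006   0.02473289]
[[-0.014  1.    -0.012]
 [ 1.     0.014  0.004]
 [ 0.005 -0.012 -1.   ]]
[6.59571766e-01 4.98429472e-04 2.41760795e-01]
scene can None
  bob (array([0.3878, 0.2637]), 0.0257, np.float64(0.1275), 111)
  post None
  hub (array([0.6456, 0.0042]), 0.0225, np.float64(0.0438), 158) (array([0.6463, 0.0027]), 0.0302, np.float64(0.0204), 188)   sq (array([ 0.6328, -0.0733]), 0.0501, array([ 0.6329, -0.0743]), array([0.0723, 0.0725]), 88.0, 836)
side can (array([0.5606, 0.2927]), 0.018, np.float64(0.1328), 152)
  bob (array([0.3888, 0.271 ]), 0.0272, np.float64(0.1298), 414)
  post (array([0.4729, 0.2784]), 0.0273, np.float64(0.1295), 292)
  hub (array([0.6474, 0.0026]), 0.0222, np.float64(0.0458), 235) (array([0.6473, 0.0033]), 0.0303, np.float64(0.0223), 278)   sq (array([ 0.6341, -0.0752]), 0.05, array([ 0.635, -0.075]), array([0.0737, 0.0734]), 88.6, 1212)
wrist can None
  bob None
  post None
  hub (array([0.6454, 0.0056]), 0.0219, np.float64(0.0455), 689) (array([0.6453, 0.0057]), 0.03, np.float64(0.0216), 710)   sq (array([ 0.6333, -0.0724]), 0.0503, array([ 0.6328, -0.0736]), array([0.0747, 0.0725]), 88.3, 2847)
```

View pics/side3.png

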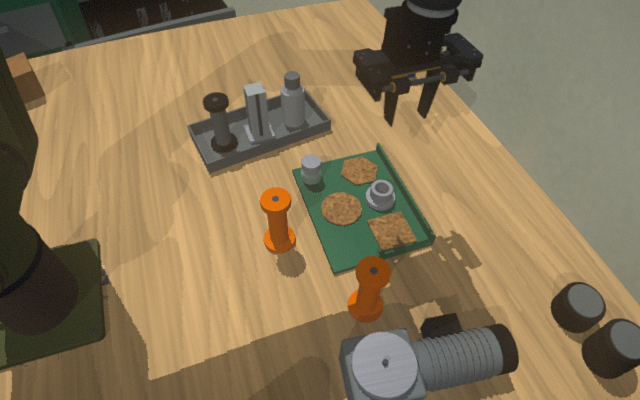

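```bash
python3 -m pendant '{"gripper":[0.6,0.6,0.6,0.6,0.6,0.6,0.6,0.6,0.6,0.6],"translation":[[0.1,-0.3,0.4],[0.1,-0.25,0.9],[0,0,0.95],[0,0,0.95],[0,0,0.95],[0,0,0.95],[0,0,0.9],[0,0,0.7],[0,0,0.2],[0,0,0]],"yaw":[0,0,0,0,0,0,0,0,0,0]}'; python3 -c "
from h import *
s=robot.get_state();R=cv2.Rodrigues(s['tcp_rot'])[0];print(R.round(3),s['ee_pos']+R[:,2]*.171)"
```

```text
time_s: 32.83
ee_pos: [0.6467, 0.0054, 0.2626]
tcp_rot: [-2.194, -2.227, 0.013]
wrist_force: [-0.0, -0.2, 1.0]
finger_gap: 0.0569
[[-0.015  1.    -0.017]
 [ 1.     0.015  0.005]
 [ 0.005 -0.017 -1.   ]] [0.64386091 0.00623452 0.09158812]
```

```bash
python3 -m pendant '{"gripper":[0.6,0.6,0.6,0.6,0.6,0.6,0.6],"translation":[[-0.1,0.15,0.4],[0,0,0.6],[0,0,0.5],[0,0,0.3],[0,0,0.2],[0,0,0],[0,0,0]],"yaw":[0,0,0,0,0,0,0]}'; python3 -c "
from h import *
s=robot.get_state();R=cv2.Rodrigues(s['tcp_rot'])[0];print(R.round(3),s['ee_pos']+R[:,2]*.171)
im,d=grab_frame('side');cv2.imwrite('pics/s6.png',cv2.resize(im[80:280,280:450],None,fx=3,fy=3))"
```

```text
time_s: 33.7
ee_pos: [0.6501, 0.0034, 0.2215]
tcp_rot: [-2.196, -2.229, 0.01]
wrist_force: [0.3, -0.5, 0.6]
finger_gap: 0.0569
[[-0.015  1.    -0.013]
 [ 1.     0.015  0.005]
 [ 0.005 -0.013 -1.   ]] [0.64777488 0.00423413 0.05055332]
```

View pics/s6.png

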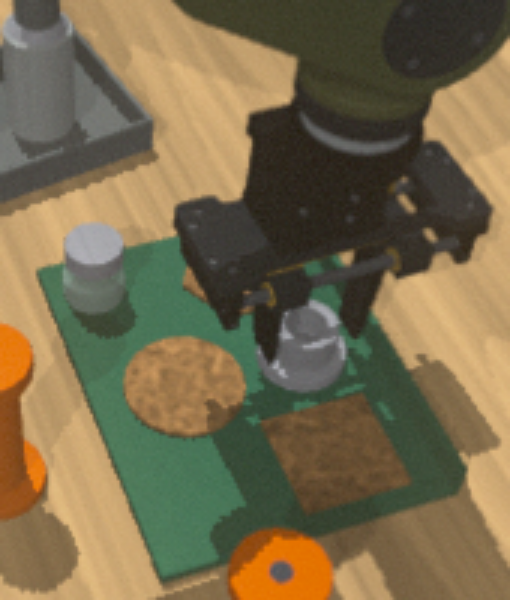

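```bash
python3 -m pendant '{"gripper":[0.6,0.6,0,0,0,0,0,0],"translation":[[0,-0.05,0.2],[0,0,0],[0,0,0],[0,0,0],[0,0,0],[0,0,0],[0,0,0],[0,0,0]],"yaw":[0,0,0,0,0,0,0,0]}' 45; python3 -c "
from h import *
s=robot.get_state();R=cv2.Rodrigues(s['tcp_rot'])[0];print(R.round(3),s['ee_pos']+R[:,2]*.171)"
```

```text
time_s: 34.75
ee_pos: [0.649, 0.0035, 0.218]
tcp_rot: [-2.196, -2.23, 0.009]
wrist_force: [-0.5, -0.2, 1.0]
finger_gap: 0.0435
[[-0.015  1.    -0.013]
 [ 1.     0.015  0.005]
 [ 0.005 -0.012 -1.   ]] [0.64687002 0.00424512 0.04697884]
```

```bash
python3 -m pendant '{"gripper":[0,0,0,0,0,0,0,0,0],"translation":[[0,0,-0.3],[0,0,-0.8],[0,0,-1],[0,0,-1],[0,0,-1],[0,0,-1],[0,0,-1],[0,0,-1],[0,0,-0.9]],"yaw":[0,0,0,0,0,0,0,0,0]}';python3 -m pendant '{"gripper":[0,0,0,0,0,0,0,0,0,0],"translation":[[-0.4,-0.2,-0.2],[-0.93,-0.46,0],[-0.93,-0.46,0],[-0.93,-0.46,0],[-0.93,-0.46,0],[-0.93,-0.46,0],[-0.93,-0.46,0],[-0.93,-0.46,0],[-0.93,-0.46,0],[-0.93,-0.46,0]],"yaw":[0,0,0,0,0,0,0,0,0,0]}'
```

```text
time_s: 35.88
ee_pos: [0.6504, 0.0027, 0.3875]
tcp_rot: [-2.195, -2.228, 0.012]
wrist_force: [-0.2, -0.5, -5.1]
finger_gap: 0.043
time_s: 37.12
ee_pos: [0.5596, -0.1867, 0.3912]
tcp_rot: [-2.194, -2.226, 0.015]
wrist_force: [0.0, -0.6, -3.8]
finger_gap: 0.0435
```

```bash
python3 -m pendant '{"gripper":[0,0,0,0,0,0,0,0,0],"translation":[[-0.93,-0.5,0],[-0.93,-0.5,0],[-0.93,-0.5,0],[-0.93,-0.5,0],[-0.93,-0.5,0],[-0.8,-0.4,0],[-0.4,-0.2,0],[0,0,0],[0,0,0]],"yaw":[0,0,0,0,0,0,0,0,0]}';python3 snap.py 4
python3 - <<'E'
from h import *
s=robot.get_state();R=cv2.Rodrigues(s['tcp_rot'])[0];print(s['ee_pos']+R[:,2]*.171)
for n in ['scene','side','wrist']:
    im,d,C=load(f'pics/{n}4.npz');P=cloud(n,d,C)
    print(n,'plate',top(P,.491,-.313,.086,.096,.06),'pin',top(P,.491,-.313,.097,.104,.03),'hub',top(P,.491,-.313,.205,.235,.04),top(P,.491,-.313,.182,.197,.04))
E
```

```text
time_s: 38.25
ee_pos: [0.4941, -0.3135, 0.3926]
tcp_rot: [-2.197, -2.225, 0.013]
wrist_force: [-0.6, -0.2, -4.2]
finger_gap: 0.0431
38.4 [ 0.49422696 -0.31326344  0.39263037] [-0.02658056 -0.80424965 -3.91700945]
[[-0.013  1.    -0.016]
 [ 1.     0.013  0.004]
 [ 0.004 -0.016 -1.   ]]
[ 0.49148414 -0.31260569  0.22165363]
scene plate (array([ 0.4922, -0.3127]), 0.0455, np.float64(0.0902), 1045) pin None hub (array([ 0.488 , -0.3154]), 0.0237, np.float64(0.2128), 24) (array([ 0.4939, -0.3294]), 0.023, np.float64(0.1939), 126)
side plate (array([ 0.4908, -0.3171]), 0.0451, np.float64(0.0926), 2074) pin (array([ 0.492 , -0.3142]), 0.0036, np.float64(0.1005), 24) hub (array([ 0.491 , -0.3218]), 0.0295, np.float64(0.218), 188) (array([ 0.4899, -0.3226]), 0.028, np.float64(0.1958), 240)
wrist plate (array([ 0.4903, -0.3113]), 0.0449, np.float64(0.0918), 3974) pin None hub (array([ 0.4906, -0.3026]), 0.0303, np.float64(0.22), 4615) (array([ 0.4899, -0.3081]), 0.0296, np.float64(0.1959), 1910)
```

View pics/side4.png

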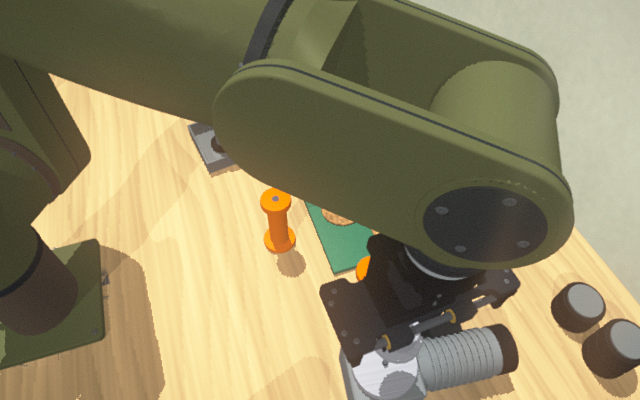

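View pics/wrist4.png

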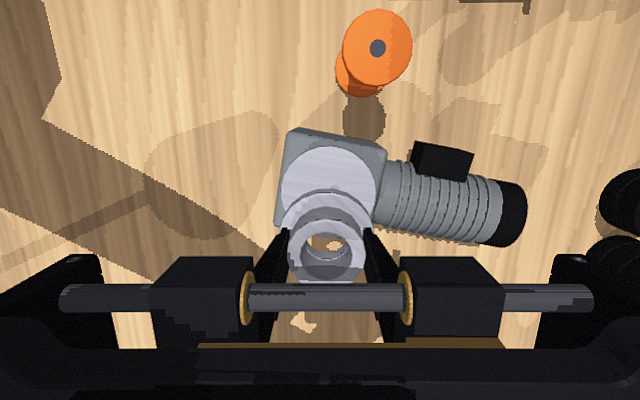

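```bash
python3 -m pendant '{"gripper":[0,0,0,0,0,0,0,0],"translation":[[-0.02,0,0.4],[0,0,0.9],[0,0,0.9],[0,0,0.9],[0,0,0.6],[0,0,0.3],[0,0,0],[0,0,0]],"yaw":[0,0,0,0,0,0,0,0]}'; python3 -c "
from h import *
s=robot.get_state();R=cv2.Rodrigues(s['tcp_rot'])[0];print(R.round(3),s['ee_pos']+R[:,2]*.171)"
```

```text
time_s: 39.4
ee_pos: [0.4929, -0.3123, 0.305]
tcp_rot: [-2.193, -2.225, 0.014]
wrist_force: [-0.6, 0.0, -4.2]
finger_gap: 0.0431
[[-0.015  1.    -0.019]
 [ 1.     0.015  0.006]
 [ 0.006 -0.018 -1.   ]] [ 0.48971336 -0.31123764  0.13406908]
```

```bash
python3 -m pendant '{"gripper":[0,0,0,0],"translation":[[-0.07,0.1,0.1],[0,0,0.08],[0,0,0.05],[0,0,0]],"yaw":[0,0,0,0]}'; python3 -c "
from h import *
s=robot.get_state();R=cv2.Rodrigues(s['tcp_rot'])[0];print(R.round(3),s['ee_pos']+R[:,2]*.171)"
```

```text
time_s: 39.9
ee_pos: [0.4955, -0.3141, 0.3021]
tcp_rot: [-2.195, -2.228, 0.013]
wrist_force: [0.1, -0.1, -3.8]
finger_gap: 0.0434
[[-0.015  1.    -0.016]
 [ 1.     0.015  0.004]
 [ 0.004 -0.016 -1.   ]] [ 0.49276189 -0.31340248  0.13107424]
```

```bash
python3 -m pendant '{"gripper":[0,0,0],"translation":[[0,-0.05,0.1],[0,0,0.06],[0,0,0]],"yaw":[0,0,0]}'; python3 -c "
from h import *
s=robot.get_state();R=cv2.Rodrigues(s['tcp_rot'])[0];print(R.round(3),s['ee_pos']+R[:,2]*.171)"
```

```text
time_s: 40.28
ee_pos: [0.4945, -0.3142, 0.3001]
tcp_rot: [-2.196, -2.228, 0.013]
wrist_force: [0.1, 0.0, -3.5]
finger_gap: 0.0432
[[-0.015  1.    -0.015]
 [ 1.     0.015  0.003]
 [ 0.003 -0.015 -1.   ]] [ 0.49188648 -0.31366919  0.12910241]
```

```bash
python3 -m pendant '{"gripper":[0,0],"translation":[[0,0,0.08],[0,0,0]],"yaw":[0,0]}'; python3 -m pendant '{"gripper":[0.6,0.6,0.6],"translation":[[0,0,0],[0,0,0],[0,0,0]],"yaw":[0,0,0]}';  python3 -m pendant '{"gripper":[0.6,0.6,0.6,0.6,0.7,1,1],"translation":[[0,0,-0.3],[0,0,-0.8],[0,0,-1],[0,0,-1],[0,0,-1],[0,0,-1],[0,0,-1]],"yaw":[0,0,0,0,0,0,0]}';python3 snap.py 5
python3 - <<'E'
from h import *
for n in ['scene','side','wrist']:
    im,d,C=load(f'pics/{n}5.npz');P=cloud(n,d,C)
    print(n,'plate',top(P,.491,-.313,.086,.096,.06),'hub',top(P,.491,-.313,.122,.134,.04),top(P,.491,-.313,.1,.11,.04))
E
```

```text
time_s: 40.52
ee_pos: [0.4946, -0.3144, 0.3001]
tcp_rot: [-2.196, -2.229, 0.013]
wrist_force: [1.3, 0.4, -3.9]
finger_gap: 0.0429
time_s: 40.9
ee_pos: [0.4951, -0.3147, 0.3008]
tcp_rot: [-2.199, -2.231, 0.012]
wrist_force: [0.4, -0.1, -0.3]
finger_gap: 0.057
time_s: 41.78
ee_pos: [0.4967, -0.3148, 0.4326]
tcp_rot: [-2.2, -2.233, 0.012]
wrist_force: [0.5, -0.2, -0.3]
finger_gap: 0.0811
41.925 [ 0.49692107 -0.3149804   0.4328581 ] [ 0.05554339  0.1439368  -0.48606834]
[[-0.015  1.    -0.008]
 [ 1.     0.015 -0.002]
 [-0.002 -0.008 -1.   ]]
scene plate (array([ 0.4914, -0.3126]), 0.0458, np.float64(0.0904), 703) hub (array([ 0.4931, -0.3146]), 0.0224, np.float64(0.1257), 208) (array([ 0.4931, -0.3142]), 0.0303, np.float64(0.1026), 242)
side plate (array([ 0.4915, -0.313 ]), 0.0452, np.float64(0.0927), 1610) hub (array([ 0.4929, -0.3141]), 0.0224, np.float64(0.1281), 522) (array([ 0.492 , -0.3144]), 0.03, np.float64(0.1045), 641)
wrist plate (array([ 0.4899, -0.3114]), 0.0451, np.float64(0.0918), 3143) hub (array([ 0.491 , -0.3123]), 0.0219, np.float64(0.1275), 973) (array([ 0.4908, -0.3124]), 0.0299, np.float64(0.1037), 953)
```

View pics/wrist5.png

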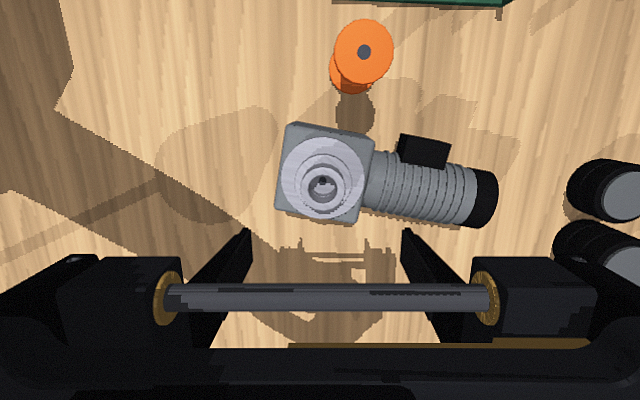

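```bash
python3 -m pendant '{"gripper":[1,1,1,1,1,1,1,1,1,1],"translation":[[0.5,0,0],[1,-0.02,0],[1,-0.02,0],[1,-0.02,0],[1,-0.02,0],[1,-0.02,0],[1,-0.02,0],[1,-0.02,0],[1,-0.02,0],[1,-0.02,0]],"yaw":[0,0,0,0,0,0,0,0,0,0]}'; python3 -m pendant '{"gripper":[1,1,1,1,1,1,1,1,1,1],"translation":[[1,-0.02,0],[1,-0.02,0],[1,-0.02,0],[1,-0.02,0],[1,-0.02,0],[1,-0.02,0],[1,-0.02,0],[1,-0.02,0],[1,-0.02,0],[1,-0.02,0]],"yaw":[0,0,0,0,0,0,0,0,0,0]}'
```

```text
time_s: 43.18
ee_pos: [0.4891, -0.1111, 0.4293]
tcp_rot: [-2.197, -2.23, 0.011]
wrist_force: [0.2, 0.3, 0.2]
finger_gap: 0.0948
time_s: 44.42
ee_pos: [0.479, 0.1024, 0.4311]
tcp_rot: [-2.198, -2.232, 0.009]
wrist_force: [-1.1, -0.2, -1.5]
finger_gap: 0.095
```

```bash
python3 -m pendant '{"gripper":[1,1,0.65,0.65,0.65,0.65,0.65,0.65,0.65,0.65],"translation":[[1,0,0],[1,0,0],[1,0,0],[1,0,0],[1,0,0],[1,0,0],[1,0,0],[0.6,0,0],[0.2,0,0],[0,0,0]],"yaw":[0,0,0,0,0,0,0,0,0,0]}'; python3 -m pendant '{"gripper":[0.65],"translation":[[0,0,0]],"yaw":[0]}';python3 snap.py 6
python3 - <<'E'
from h import *
s=robot.get_state();R=cv2.Rodrigues(s['tcp_rot'])[0];print(s['ee_pos']+R[:,2]*.171)
for n in ['scene','side','wrist']:
    im,d,C=load(f'pics/{n}6.npz');P=cloud(n,d,C)
    print(n,'can',top(P,.56,.293,.126,.14,.03),' bob',top(P,.387,.271,.12,.14)); print('  post',top(P,.473,.28,.12,.15,.04))
    x,y,z=P[...,0],P[...,1],P[...,2];q=P[(z>.12)&(z<.15)&(np.hypot(x-.473,y-.28)<.04)]
    if len(q)>30:print(cv2.minAreaRect(q[:,:2].astype(np.float32)))
E
```

```text
time_s: 45.68
ee_pos: [0.4719, 0.2695, 0.4322]
tcp_rot: [-2.195, -2.236, 0.008]
wrist_force: [-0.8, 0.5, 0.4]
finger_gap: 0.0616
time_s: 45.8
ee_pos: [0.472, 0.2692, 0.4323]
tcp_rot: [-2.196, -2.236, 0.008]
wrist_force: [-0.4, 0.1, -0.6]
finger_gap: 0.062
45.95 [0.4720038  0.26911378 0.43226879] [-0.31603263 -0.0028651  -0.99005361]
[[-0.018  1.    -0.009]
 [ 1.     0.018  0.002]
 [ 0.002 -0.009 -1.   ]]
[0.47045995 0.26947704 0.26127614]
scene can (array([0.562 , 0.2949]), 0.0182, np.float64(0.1307), 116)  bob (array([0.3876, 0.2713]), 0.028, np.float64(0.1278), 254)
  post (array([0.4736, 0.2782]), 0.0272, np.float64(0.1273), 210)
((0.4717566668987274, 0.2803541421890259), (0.04599577933549881, 0.043919969350099564), 89.90580749511719)
side can (array([0.5596, 0.2937]), 0.0184, np.float64(0.1322), 148)  bob (array([0.3879, 0.2709]), 0.0276, np.float64(0.1296), 411)
  post (array([0.473 , 0.2796]), 0.028, np.float64(0.1293), 288)
((0.47297176718711853, 0.27804434299468994), (0.04433850571513176, 0.04035564884543419), 89.08279418945312)
wrist can (array([0.559 , 0.2965]), 0.0171, np.float64(0.1328), 1080)  bob (array([0.3864, 0.2733]), 0.026, np.float64(0.1297), 2330)
  post (array([0.4708, 0.2821]), 0.0272, np.float64(0.1297), 1829)
((0.47083961963653564, 0.28180280327796936), (0.040491070598363876, 0.04108809307217598), 0.7931665778160095)
```

View pics/side6.png

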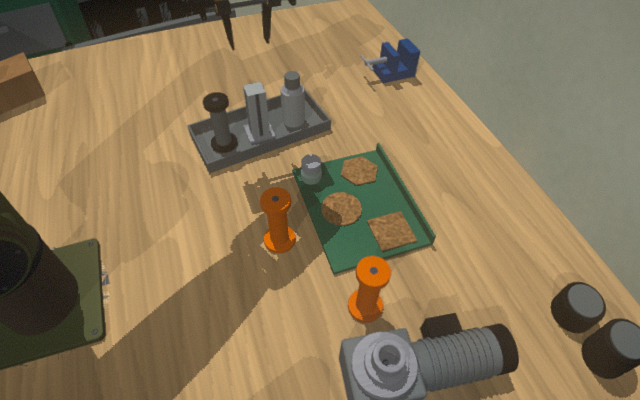

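```bash
python3 -m pendant '{"gripper":[0.65,0.65,0.65,0.65,0.65,0.65,0.65,0.65,0.65,0.65],"translation":[[0.5,0.15,0.3],[0,0,0.9],[0,0,1],[0,0,1],[0,0,1],[0,0,0.9],[0,0,0.8],[0,0,0.6],[0,0,0.2],[0,0,0]],"yaw":[0,0,0,0,0,0,0,0,0,0]}'; python3 -c "
from h import *
s=robot.get_state();R=cv2.Rodrigues(s['tcp_rot'])[0];print(R.round(3),s['ee_pos']+R[:,2]*.171)"
```

```text
time_s: 47.2
ee_pos: [0.4723, 0.279, 0.2848]
tcp_rot: [-2.195, -2.233, 0.018]
wrist_force: [0.2, 0.7, -0.2]
finger_gap: 0.0618
[[-0.017  1.    -0.015]
 [ 1.     0.017 -0.001]
 [-0.001 -0.015 -1.   ]] [0.4696389  0.27878296 0.11377748]
```

```bash
python3 -m pendant '{"gripper":[0.65,0.65,0,0,0,0,0,0],"translation":[[0.04,0.12,0],[0,0,0],[0,0,0],[0,0,0],[0,0,0],[0,0,0],[0,0,0],[0,0,0]],"yaw":[0,0,0,0,0,0,0,0]}' 40; python3 -c "
from h import *
s=robot.get_state();R=cv2.Rodrigues(s['tcp_rot'])[0];print(R.round(3),s['ee_pos']+R[:,2]*.171)";python3 -m pendant '{"gripper":[0,0,0,0,0,0,0,0],"translation":[[0,0,-0.3],[0,0,-0.7],[0,0,-1],[0,0,-1],[0,0,-1],[0,0,-1],[0,0,-1],[0,0,-0.5]],"yaw":[0,0,0,0,0,0,0,0]}'
```

```text
time_s: 48.2
ee_pos: [0.4755, 0.2803, 0.2873]
tcp_rot: [-2.196, -2.234, 0.012]
wrist_force: [-1.4, -0.5, 0.4]
finger_gap: 0.0395
[[-0.017  1.    -0.011]
 [ 1.     0.017  0.001]
 [ 0.001 -0.011 -1.   ]] [0.47358833 0.28042615 0.11631568]
time_s: 49.2
ee_pos: [0.4764, 0.2797, 0.4229]
tcp_rot: [-2.195, -2.233, 0.018]
wrist_force: [-0.0, 0.2, -2.1]
finger_gap: 0.0397
```

```bash
python3 -m pendant '{"gripper":[0,0,0,0,0,0,0,0,0,0],"translation":[[-0.5,0.2,0],[-0.93,0.4,0],[-0.93,0.4,0],[-0.93,0.4,0],[-0.93,0.4,0],[-0.93,0.4,0],[-0.93,0.4,0],[-0.93,0.4,0],[-0.93,0.4,0],[-0.93,0.4,0]],"yaw":[0,0,0,0,0,0,0,0,0,0]}';python3 -m pendant '{"gripper":[0,0,0,0,0,0,0,0,0,0],"translation":[[-0.93,0.4,0],[-0.93,0.4,0],[-0.93,0.4,0],[-0.93,0.4,0],[-0.93,0.4,0],[-0.93,0.4,0],[-0.93,0.4,0],[-0.93,0.4,0],[-0.4,0.2,0],[0,0,0]],"yaw":[0,0,0,0,0,0,0,0,0,0]}';python3 -m pendant '{"gripper":[0],"translation":[[0,0,0]],"yaw":[0]}'; python3 -c "
from h import *
s=robot.get_state();R=cv2.Rodrigues(s['tcp_rot'])[0];print(R.round(3),s['ee_pos']+R[:,2]*.171)"
```

```text
time_s: 50.45
ee_pos: [0.5574, 0.0931, 0.4125]
tcp_rot: [-2.19, -2.228, 0.041]
wrist_force: [0.6, 0.5, -2.6]
finger_gap: 0.0395
time_s: 51.7
ee_pos: [0.6335, -0.0753, 0.4107]
tcp_rot: [-2.192, -2.225, 0.041]
wrist_force: [-0.1, 0.6, -2.8]
finger_gap: 0.04
time_s: 51.82
ee_pos: [0.6335, -0.075, 0.4106]
tcp_rot: [-2.191, -2.225, 0.041]
wrist_force: [-0.1, -0.6, -3.0]
finger_gap: 0.0402
[[-0.015  0.999 -0.031]
 [ 1.     0.015 -0.006]
 [-0.005 -0.031 -0.999]] [ 0.62814955 -0.07597245  0.23968508]
```

```bash
python3 -m pendant '{"gripper":[0,0,0,0,0,0,0,0,0],"translation":[[0.1,0.4,0.3],[0,0,0.8],[0,0,0.9],[0,0,0.9],[0,0,0.9],[0,0,0.8],[0,0,0.5],[0,0,0],[0,0,0]],"yaw":[0,0,0,0,0,0,0,0,0]}'; python3 -c "
from h import *
s=robot.get_state();R=cv2.Rodrigues(s['tcp_rot'])[0];g=s['ee_pos']+R[:,2]*.171;print(R.round(3),g,g+R[:,2]*.111)"
```

```text
time_s: 52.95
ee_pos: [0.6375, -0.0716, 0.299]
tcp_rot: [-2.187, -2.225, 0.043]
wrist_force: [-0.2, 0.3, -2.4]
finger_gap: 0.0399
[[-0.018  0.999 -0.035]
 [ 1.     0.018 -0.005]
 [-0.004 -0.035 -0.999]] [ 0.63157389 -0.07238031  0.12810812] [ 0.62770608 -0.07291685  0.01717683]
```

```bash
python3 -m pendant '{"gripper":[0,0,0,0],"translation":[[-0.07,0.2,0],[0,0,0.1],[0,0,0.05],[0,0,0]],"yaw":[0,0,0,0]}'; python3 -c "
from h import *
s=robot.get_state();R=cv2.Rodrigues(s['tcp_rot'])[0];g=s['ee_pos']+R[:,2]*.171;print(R.round(3),g,g+R[:,2]*.111)
im,d=grab_frame('side');cv2.imwrite('pics/s7.png',cv2.resize(im[80:280,280:450],None,fx=3,fy=3))"
```

```text
time_s: 53.45
ee_pos: [0.6426, -0.0732, 0.2982]
tcp_rot: [-2.189, -2.228, 0.04]
wrist_force: [-0.1, -0.2, -2.9]
finger_gap: 0.0401
[[-0.018  0.999 -0.031]
 [ 1.     0.017 -0.006]
 [-0.005 -0.031 -1.   ]] [ 0.63731027 -0.074145    0.12726546] [ 0.63390553 -0.07477451  0.01631948]
```

View pics/s7.png

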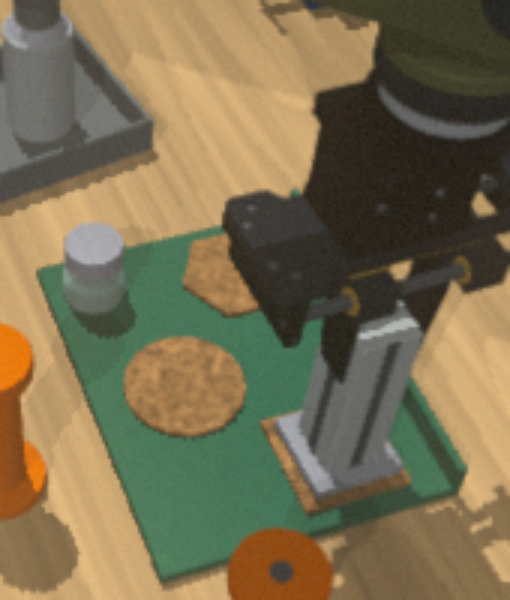

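```bash
python3 -m pendant '{"gripper":[0,0,0],"translation":[[0,-0.08,0.1],[0,0,0.05],[0,0,0]],"yaw":[0,0,0]}';python3 -m pendant '{"gripper":[0.6,0.6,0.6,0.6],"translation":[[0,0,0],[0,0,0],[0,0,0],[0,0,0]],"yaw":[0,0,0,0]}';  python3 -m pendant '{"gripper":[0.6,0.6,0.6,0.6,0.7,1,1],"translation":[[0,0,-0.3],[0,0,-0.8],[0,0,-1],[0,0,-1],[0,0,-1],[0,0,-1],[0,0,-0.8]],"yaw":[0,0,0,0,0,0,0]}';python3 snap.py 7
python3 - <<'E'
from h import *
for n in ['scene','side','wrist']:
    im,d,C=load(f'pics/{n}7.npz');P=cloud(n,d,C)
    print(n,'post',top(P,.633,-.074,.13,.15,.04),'sq',cork(im,P,.633,-.074,.055))
E
```

```text
time_s: 53.88
ee_pos: [0.6411, -0.0733, 0.2969]
tcp_rot: [-2.19, -2.229, 0.038]
wrist_force: [-0.6, 0.2, -4.2]
finger_gap: 0.0395
time_s: 54.38
ee_pos: [0.6415, -0.0734, 0.2977]
tcp_rot: [-2.192, -2.23, 0.037]
wrist_force: [0.3, 0.6, 0.5]
finger_gap: 0.0569
time_s: 55.25
ee_pos: [0.6448, -0.0725, 0.4257]
tcp_rot: [-2.193, -2.232, 0.034]
wrist_force: [0.1, 0.3, -0.4]
finger_gap: 0.0812
55.4 [ 0.64495249 -0.07253698  0.42520748] [-0.63481525  0.09524935 -0.96684585]
[[-0.018  1.    -0.023]
 [ 1.     0.018 -0.007]
 [-0.007 -0.023 -1.   ]]
scene post (array([ 0.631 , -0.0749]), 0.0269, np.float64(0.1373), 350) sq (array([ 0.6342, -0.0745]), 0.0481, array([ 0.6332, -0.0744]), array([0.0731, 0.0718]), 87.3, 171)
side post (array([ 0.6332, -0.0757]), 0.0276, np.float64(0.1391), 549) sq (array([ 0.6343, -0.0742]), 0.0499, array([ 0.6347, -0.0746]), array([0.0749, 0.0739]), 88.6, 259)
wrist post (array([ 0.6313, -0.0732]), 0.027, np.float64(0.1387), 1922) sq (array([ 0.6329, -0.0728]), 0.05, array([ 0.6328, -0.0725]), array([0.0721, 0.0722]), 88.0, 672)
```

View pics/side7.png

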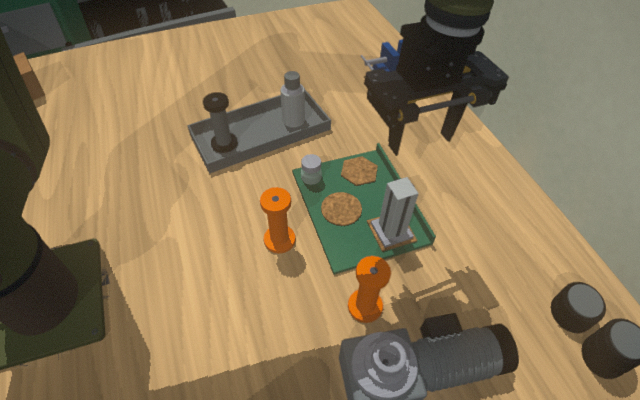

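```bash
python3 -m pendant '{"gripper":[1,1,1,1,1,1,1,1,1,1],"translation":[[0.5,-0.1,0],[0.96,-0.2,0],[0.96,-0.2,0],[0.96,-0.2,0],[0.96,-0.2,0],[0.96,-0.2,0],[0.96,-0.2,0],[0.96,-0.2,0],[0.96,-0.2,0],[0.96,-0.2,0]],"yaw":[0,0,0,0,0,0,0,0,0,0]}';python3 -m pendant '{"gripper":[1,1,1,1,1,1,1,1,1,1],"translation":[[0.96,-0.2,0],[0.96,-0.2,0],[0.96,-0.2,0],[0.96,-0.2,0],[0.96,-0.2,0],[0.96,-0.2,0],[0.96,-0.2,0],[0.96,-0.2,0],[0.4,-0.1,0],[0,0,0]],"yaw":[0,0,0,0,0,0,0,0,0,0]}';python3 -m pendant '{"gripper":[1],"translation":[[0,0,0]],"yaw":[0]}'; python3 -c "
from h import *
s=robot.get_state();R=cv2.Rodrigues(s['tcp_rot'])[0];g=s['ee_pos']+R[:,2]*.171;print(R.round(3),g,g+R[:,2]*.111)"
```

```text
time_s: 56.65
ee_pos: [0.5998, 0.1228, 0.4211]
tcp_rot: [-2.189, -2.229, 0.038]
wrist_force: [0.5, 0.0, 0.6]
finger_gap: 0.0951
time_s: 57.9
ee_pos: [0.5597, 0.2967, 0.4211]
tcp_rot: [-2.187, -2.232, 0.038]
wrist_force: [-0.4, -0.7, 0.6]
finger_gap: 0.0948
time_s: 58.02
ee_pos: [0.5598, 0.2965, 0.4211]
tcp_rot: [-2.187, -2.231, 0.039]
wrist_force: [-0.6, -0.8, 0.3]
finger_gap: 0.0952
[[-0.02   0.999 -0.029]
 [ 1.     0.02  -0.006]
 [-0.006 -0.029 -1.   ]] [0.55483604 0.29544967 0.25014438] [0.55159995 0.29477225 0.13919363]
```

```bash
python3 -m pendant '{"gripper":[1,1,1,1,1,1,1,1,1,1],"translation":[[0,0.4,0.3],[0,0,0.8],[0,0,0.9],[0,0,0.9],[0,0,0.9],[0,0,0.8],[0,0,0.6],[0,0,0.3],[0,0,0],[0,0,0]],"yaw":[0,0,0,0,0,0,0,0,0,0]}'; python3 -c "
from h import *
s=robot.get_state();R=cv2.Rodrigues(s['tcp_rot'])[0];g=s['ee_pos']+R[:,2]*.171;print(R.round(3),g)"
```

```text
time_s: 59.28
ee_pos: [0.565, 0.2942, 0.3012]
tcp_rot: [-2.189, -2.228, 0.043]
wrist_force: [0.1, 0.5, 0.7]
finger_gap: 0.0945
[[-0.018  0.999 -0.032]
 [ 1.     0.017 -0.008]
 [-0.007 -0.032 -0.999]] [0.559565   0.29289659 0.13031169]
```

```bash
python3 -m pendant '{"gripper":[0,0,0,0,0,0,0,0],"translation":[[0.08,0,0],[0,0,0],[0,0,0],[0,0,0],[0,0,0],[0,0,0],[0,0,0],[0,0,0]],"yaw":[0,0,0,0,0,0,0,0]}' 30; python3 -c "
from h import *
s=robot.get_state();R=cv2.Rodrigues(s['tcp_rot'])[0];g=s['ee_pos']+R[:,2]*.171;print(R.round(3),g)";python3 -m pendant '{"gripper":[0,0,0,0,0,0,0,0],"translation":[[0,0,-0.3],[0,0,-0.7],[0,0,-1],[0,0,-1],[0,0,-1],[0,0,-0.9],[0,0,-0.4],[0,0,0]],"yaw":[0,0,0,0,0,0,0,0]}'; python3 -c "
from h import *
s=robot.get_state();R=cv2.Rodrigues(s['tcp_rot'])[0];g=s['ee_pos']+R[:,2]*.171;print(R.round(3),g)"
```

```text
time_s: 60.28
ee_pos: [0.5655, 0.2961, 0.3034]
tcp_rot: [-2.191, -2.229, 0.038]
wrist_force: [-0.8, -0.1, 1.1]
finger_gap: 0.0334
[[-0.018  0.999 -0.028]
 [ 1.     0.017 -0.006]
 [-0.006 -0.028 -1.   ]] [0.560715   0.29507393 0.13246219]
time_s: 61.28
ee_pos: [0.5686, 0.2968, 0.4176]
tcp_rot: [-2.191, -2.23, 0.036]
wrist_force: [0.3, -0.6, -3.0]
finger_gap: 0.0335
[[-0.018  0.999 -0.027]
 [ 1.     0.017 -0.006]
 [-0.005 -0.028 -1.   ]] [0.56386702 0.29577289 0.2466322 ]
```

```bash
python3 -m pendant '{"gripper":[0,0,0,0,0,0,0,0,0,0],"translation":[[-0.5,0.3,0],[-0.95,0.31,0],[-0.95,0.31,0],[-0.95,0.31,0],[-0.95,0.31,0],[-0.95,0.31,0],[-0.95,0.31,0],[-0.95,0.31,0],[-0.95,0.31,0],[-0.95,0.31,0]],"yaw":[0,0,0,0,0,0,0,0,0,0]}';python3 -m pendant '{"gripper":[0,0,0],"translation":[[-0.6,0.2,0],[0,0,0],[0,0,0]],"yaw":[0,0,0]}'; python3 -c "
from h import *
s=robot.get_state();R=cv2.Rodrigues(s['tcp_rot'])[0];g=s['ee_pos']+R[:,2]*.171;print(R.round(3),g,g+R[:,2]*.1275)"
```

```text
time_s: 62.52
ee_pos: [0.6375, 0.1033, 0.4134]
tcp_rot: [-2.191, -2.228, 0.045]
wrist_force: [0.8, -0.5, -2.2]
finger_gap: 0.0334
time_s: 62.9
ee_pos: [0.6425, 0.0892, 0.4132]
tcp_rot: [-2.192, -2.225, 0.045]
wrist_force: [0.2, 0.7, -2.6]
finger_gap: 0.0331
[[-0.015  0.999 -0.033]
 [ 1.     0.015 -0.008]
 [-0.007 -0.033 -0.999]] [0.63689895 0.08784855 0.24230469] [0.63273939 0.08683858 0.11487657]
```

```bash
python3 -m pendant '{"gripper":[0,0,0,0,0,0,0,0,0],"translation":[[0.08,0.35,0.3],[0,0,0.8],[0,0,0.9],[0,0,0.9],[0,0,0.8],[0,0,0.6],[0,0,0.2],[0,0,0],[0,0,0]],"yaw":[0,0,0,0,0,0,0,0,0]}'; python3 -c "
from h import *
s=robot.get_state();R=cv2.Rodrigues(s['tcp_rot'])[0];g=s['ee_pos']+R[:,2]*.171;print(R.round(3),g,g+R[:,2]*.1275)
im,d=grab_frame('side');cv2.imwrite('pics/s8.png',cv2.resize(im[80:280,280:450],None,fx=3,fy=3))"
```

```text
time_s: 64.03
ee_pos: [0.6459, 0.0921, 0.3148]
tcp_rot: [-2.188, -2.226, 0.048]
wrist_force: [-0.8, 0.4, -3.1]
finger_gap: 0.0334
[[-0.018  0.999 -0.036]
 [ 1.     0.017 -0.008]
 [-0.007 -0.036 -0.999]] [0.63978815 0.09078222 0.14388136] [0.63524163 0.08980476 0.01646619]
```

View pics/s8.png

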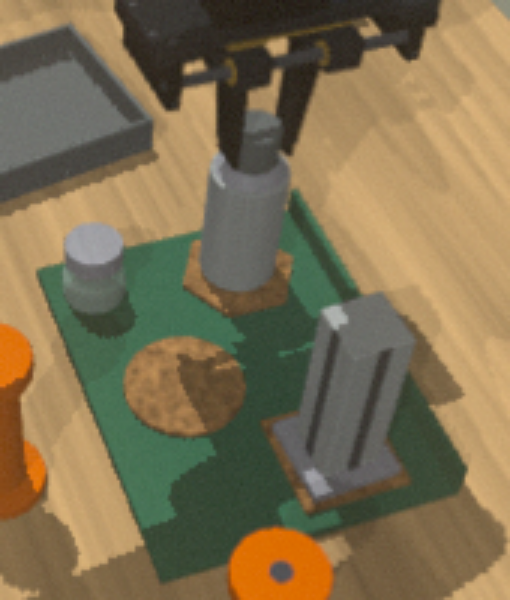

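```bash
python3 -m pendant '{"gripper":[0,0,0,0],"translation":[[-0.08,0.05,0.08],[0,0,0.08],[0,0,0.03],[0,0,0]],"yaw":[0,0,0,0]}';  python3 -c "
from h import *
s=robot.get_state();R=cv2.Rodrigues(s['tcp_rot'])[0];g=s['ee_pos']+R[:,2]*.171;print(R.round(3),g,g+R[:,2]*.1275)"
```

```text
time_s: 64.58
ee_pos: [0.6473, 0.0903, 0.3125]
tcp_rot: [-2.189, -2.228, 0.044]
wrist_force: [0.9, 0.9, -3.0]
finger_gap: 0.0335
[[-0.018  0.999 -0.033]
 [ 1.     0.017 -0.008]
 [-0.007 -0.033 -0.999]] [0.64170325 0.08905044 0.14162846] [0.63754065 0.0880881  0.01420006]
```

```bash
python3 -m pendant '{"gripper":[0,0],"translation":[[0,-0.05,0.06],[0,0,0]],"yaw":[0,0]}';python3 -m pendant '{"gripper":[0.5,0.5,0.5,0.5],"translation":[[0,0,0],[0,0,0],[0,0,0],[0,0,0]],"yaw":[0,0,0,0]}';  python3 -m pendant '{"gripper":[0.5,0.5,0.6,0.8,1,1,1],"translation":[[0,0,-0.3],[0,0,-0.8],[0,0,-1],[0,0,-1],[0,0,-1],[0,0,-1],[0,0,-0.5]],"yaw":[0,0,0,0,0,0,0]}';python3 snap.py 8
python3 - <<'E'
from h import *
for n in ['scene','side','wrist']:
    im,d,C=load(f'pics/{n}8.npz');P=cloud(n,d,C)
    print(n,'can',top(P,.638,.088,.136,.15,.03),'hex',cork(im,P,.638,.088,.05),'bob',top(P,.387,.271,.12,.14))
E
```

```text
time_s: 64.82
ee_pos: [0.6466, 0.0904, 0.3125]
tcp_rot: [-2.19, -2.229, 0.042]
wrist_force: [-0.7, 0.7, -3.3]
finger_gap: 0.0337
time_s: 65.32
ee_pos: [0.6469, 0.0904, 0.3138]
tcp_rot: [-2.191, -2.23, 0.039]
wrist_force: [-0.0, -0.4, -0.1]
finger_gap: 0.0471
time_s: 66.2
ee_pos: [0.6504, 0.0913, 0.4363]
tcp_rot: [-2.193, -2.232, 0.034]
wrist_force: [-0.9, -0.4, 0.5]
finger_gap: 0.0912
66.35 [0.6502968  0.09126916 0.43435304] [ 0.04656949  0.2545906  -1.06479089]
[[-0.018  1.    -0.026]
 [ 1.     0.017 -0.007]
 [-0.007 -0.026 -1.   ]]
scene can (array([0.6396, 0.0891]), 0.0173, np.float64(0.1399), 156) hex (array([0.6381, 0.0876]), 0.0404, array([0.6416, 0.0807]), array([0.0728, 0.065 ]), 25.9, 236) bob (array([0.3882, 0.2703]), 0.0279, np.float64(0.1276), 251)
side can (array([0.6419, 0.0887]), 0.018, np.float64(0.1422), 204) hex (array([0.6381, 0.0865]), 0.0409, array([0.6342, 0.0796]), array([0.065 , 0.0726]), 59.6, 336) bob (array([0.3887, 0.2708]), 0.027, np.float64(0.1298), 413)
wrist can (array([0.6389, 0.0908]), 0.0169, np.float64(0.1417), 1012) hex (array([0.6374, 0.0892]), 0.0413, array([0.638 , 0.1006]), array([0.0499, 0.0822]), 87.2, 738) bob (array([0.3884, 0.2486]), 0.0095, np.float64(0.1232), 49)
```

View pics/wrist8.png

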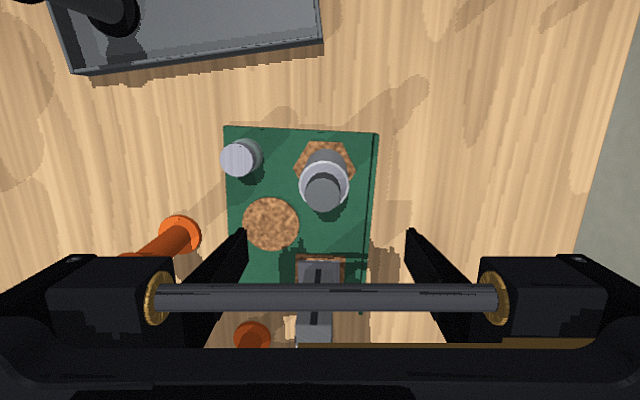

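```bash
python3 -m pendant '{"gripper":[1,1,1,1,1,1,1,1,1,1],"translation":[[0.3,-0.4,0],[0.69,-0.95,0],[0.69,-0.95,0],[0.69,-0.95,0],[0.69,-0.95,0],[0.69,-0.95,0],[0.69,-0.95,0],[0.69,-0.95,0],[0.69,-0.95,0],[0.69,-0.95,0]],"yaw":[0,0,0,0,0,0,0,0,0,0]}';python3 -m pendant '{"gripper":[1,1,1,1,1,1],"translation":[[0.69,-0.95,0],[0.69,-0.95,0],[0.6,-0.8,0],[0.2,-0.2,0],[0,0,0],[0,0,0]],"yaw":[0,0,0,0,0,0]}'; python3 -c "
from h import *
s=robot.get_state();R=cv2.Rodrigues(s['tcp_rot'])[0];g=s['ee_pos']+R[:,2]*.171;print(R.round(3),g,g+R[:,2]*.1275)"
```

```text
time_s: 67.6
ee_pos: [0.458, 0.2248, 0.4318]
tcp_rot: [-2.187, -2.223, 0.052]
wrist_force: [0.2, 0.4, -0.1]
finger_gap: 0.0951
time_s: 68.35
ee_pos: [0.3934, 0.2709, 0.4349]
tcp_rot: [-2.185, -2.227, 0.048]
wrist_force: [-0.4, -0.1, 0.1]
finger_gap: 0.0949
[[-0.019  0.999 -0.037]
 [ 1.     0.019 -0.007]
 [-0.006 -0.037 -0.999]] [0.38699187 0.26975166 0.26407167] [0.38224836 0.2688678  0.13666301]
```

```bash
python3 -m pendant '{"gripper":[1,1,1,1,1,1,1,1,1,1],"translation":[[0.08,0.25,0.3],[0,0,0.8],[0,0,1],[0,0,1],[0,0,1],[0,0,1],[0,0,0.8],[0,0,0.5],[0,0,0.2],[0,0,0]],"yaw":[0,0,0,0,0,0,0,0,0,0]}';  python3 -m pendant '{"gripper":[1],"translation":[[0,0,0]],"yaw":[0]}';python3 -c "
from h import *
s=robot.get_state();R=cv2.Rodrigues(s['tcp_rot'])[0];g=s['ee_pos']+R[:,2]*.171;print(R.round(3),g)"
```

```text
time_s: 69.6
ee_pos: [0.3943, 0.2691, 0.2901]
tcp_rot: [-2.189, -2.219, 0.061]
wrist_force: [-0.3, 0.2, 0.6]
finger_gap: 0.0954
time_s: 69.72
ee_pos: [0.3946, 0.2693, 0.2909]
tcp_rot: [-2.189, -2.22, 0.059]
wrist_force: [-0.7, -1.6, 0.5]
finger_gap: 0.095
[[-0.014  0.999 -0.043]
 [ 1.     0.014 -0.01 ]
 [-0.01  -0.043 -0.999]] [0.38717944 0.26752033 0.12005904]
```

```bash
python3 -m pendant '{"gripper":[1,1,0,0,0,0,0,0,0],"translation":[[0.14,0.02,-0.12],[0,0,0],[0,0,0],[0,0,0],[0,0,0],[0,0,0],[0,0,0],[0,0,0],[0,0,0]],"yaw":[0,0,0,0,0,0,0,0,0]}' 25; python3 -c "
from h import *
s=robot.get_state();R=cv2.Rodrigues(s['tcp_rot'])[0];g=s['ee_pos']+R[:,2]*.171;print(R.round(3),g)";python3 -m pendant '{"gripper":[0,0,0,0,0,0,0,0],"translation":[[0,0,-0.3],[0,0,-0.7],[0,0,-1],[0,0,-1],[0,0,-1],[0,0,-1],[0,0,-0.7],[0,0,0]],"yaw":[0,0,0,0,0,0,0,0]}'; python3 -c "
from h import *
s=robot.get_state();R=cv2.Rodrigues(s['tcp_rot'])[0];g=s['ee_pos']+R[:,2]*.171;print(R.round(3),g)"
```

```text
time_s: 70.85
ee_pos: [0.3955, 0.2726, 0.2951]
tcp_rot: [-2.19, -2.221, 0.054]
wrist_force: [-0.3, 0.4, -0.1]
finger_gap: 0.0516
[[-0.014  0.999 -0.04 ]
 [ 1.     0.014 -0.009]
 [-0.008 -0.04  -0.999]] [0.38860419 0.27112404 0.12425971]
time_s: 71.85
ee_pos: [0.3999, 0.2735, 0.4169]
tcp_rot: [-2.19, -2.221, 0.051]
wrist_force: [0.0, 0.1, -1.2]
finger_gap: 0.0515
[[-0.014  0.999 -0.039]
 [ 1.     0.014 -0.008]
 [-0.008 -0.039 -0.999]] [0.39330111 0.27206936 0.24608019]
```

```bash
python3 -m pendant '{"gripper":[0,0,0,0,0,0,0,0,0,0],"translation":[[-0.4,0.25,0],[-0.93,0.6,0],[-0.93,0.6,0],[-0.93,0.6,0],[-0.93,0.6,0],[-0.93,0.6,0],[-0.93,0.6,0],[-0.93,0.6,0],[-0.93,0.6,0],[-0.93,0.6,0]],"yaw":[0,0,0,0,0,0,0,0,0,0]}';python3 -m pendant '{"gripper":[0,0,0,0,0,0],"translation":[[-0.93,0.6,0],[-0.93,0.6,0],[-0.8,0.55,0],[-0.3,0.2,0],[0,0,0],[0,0,0]],"yaw":[0,0,0,0,0,0]}'; python3 -c "
from h import *
s=robot.get_state();R=cv2.Rodrigues(s['tcp_rot'])[0];g=s['ee_pos']+R[:,2]*.171;print(R.round(3),g,g+R[:,2]*.119)"
```

```text
time_s: 73.1
ee_pos: [0.5177, 0.0899, 0.4011]
tcp_rot: [-2.183, -2.215, 0.079]
wrist_force: [0.1, 0.7, -1.6]
finger_gap: 0.0512
time_s: 73.85
ee_pos: [0.5592, 0.0262, 0.3953]
tcp_rot: [-2.182, -2.208, 0.086]
wrist_force: [0.8, -0.3, -1.6]
finger_gap: 0.0516
[[-0.012  0.998 -0.065]
 [ 1.     0.012 -0.014]
 [-0.013 -0.065 -0.998]] [0.54816751 0.0237131  0.22472146] [0.54046859 0.02201693 0.10598288]
```

```bash
python3 -m pendant '{"gripper":[0,0,0,0,0,0],"translation":[[0,0,-1],[0,0,-1],[0,0,-1],[0,0,-1],[0,0,-1],[0,0,0]],"yaw":[0,0,0,0,0,0]}'; python3 -m pendant '{"gripper":[0,0,0,0],"translation":[[-0.8,0.5,0],[0,0,0],[0,0,0],[0,0,0]],"yaw":[0,0,0,0]}';python3 -c "
from h import *
s=robot.get_state();R=cv2.Rodrigues(s['tcp_rot'])[0];g=s['ee_pos']+R[:,2]*.171;print(R.round(3),g,g+R[:,2]*.119,s['joints'])"
```

```text
time_s: 74.6
ee_pos: [0.5655, 0.0291, 0.5065]
tcp_rot: [-2.183, -2.214, 0.079]
wrist_force: [0.1, -0.2, -0.9]
finger_gap: 0.0515
time_s: 75.1
ee_pos: [0.5765, 0.0116, 0.5025]
tcp_rot: [-2.181, -2.21, 0.085]
wrist_force: [0.0, -0.4, -1.2]
finger_gap: 0.0513
[[-0.014  0.998 -0.064]
 [ 1.     0.013 -0.014]
 [-0.013 -0.064 -0.998]] [0.56563911 0.00917427 0.33185763] [0.55807186 0.00750535 0.2131102 ] [-0.06974346 -0.06603799  1.68237903 -0.01842554  1.58775842 -0.08287662]
```

```bash
python3 -m pendant '{"gripper":[0,0,0,0,0,0,0,0,0],"translation":[[0,0.2,0.4],[0,0.1,0.6],[0,0,0.6],[0,0,0.6],[0,0,0.6],[0,0,0.6],[0,0,0.6],[0,0,0.6],[0,0,0.6]],"yaw":[0,0,0,0,0,0,0,0,0]}'; python3 -m pendant '{"gripper":[0,0,0,0,0,0,0,0,0],"translation":[[0,0,0.6],[0,0,0.6],[0,0,0.4],[0,0,0.3],[0,0,0.2],[0,0,0.1],[0,0,0.1],[0,0,0],[0,0,0]],"yaw":[0,0,0,0,0,0,0,0,0]}';python3 -c "
from h import *
s=robot.get_state();R=cv2.Rodrigues(s['tcp_rot'])[0];g=s['ee_pos']+R[:,2]*.171;print(R.round(3),g,g+R[:,2]*.119)"
```

```text
time_s: 76.22
ee_pos: [0.5753, 0.0106, 0.3901]
tcp_rot: [-2.179, -2.21, 0.086]
wrist_force: [-1.2, -0.3, -1.5]
finger_gap: 0.0516
time_s: 77.35
ee_pos: [0.5723, 0.0099, 0.3412]
tcp_rot: [-2.179, -2.211, 0.086]
wrist_force: [-0.5, -0.0, -0.9]
finger_gap: 0.0517
[[-0.015  0.998 -0.064]
 [ 1.     0.014 -0.014]
 [-0.013 -0.065 -0.998]] [0.56126536 0.00751054 0.17053071] [0.55359488 0.0058612  0.05178963]
```

```bash
python3 -m pendant '{"gripper":[0,0,0,0,0,0,0,0],"translation":[[0.1,0.35,0.1],[0,0.25,0.3],[0,0,0.4],[0,0,0.4],[0,0,0.2],[0,0,0.1],[0,0,0],[0,0,0]],"yaw":[0,0,0,0,0,0,0,0]}';python3 -c "
from h import *
s=robot.get_state();R=cv2.Rodrigues(s['tcp_rot'])[0];g=s['ee_pos']+R[:,2]*.171;print(R.round(3),g,g+R[:,2]*.119)
im,d=grab_frame('side');cv2.imwrite('pics/s9.png',cv2.resize(im[80:280,280:450],None,fx=3,fy=3))"
```

```text
time_s: 78.35
ee_pos: [0.583, 0.0117, 0.3078]
tcp_rot: [-2.179, -2.21, 0.086]
wrist_force: [0.8, -0.8, -2.0]
finger_gap: 0.0514
[[-0.015  0.998 -0.065]
 [ 1.     0.014 -0.014]
 [-0.013 -0.065 -0.998]] [0.57181135 0.00936722 0.1371894 ] [0.56405755 0.00772385 0.01845365]
```

View pics/s9.png

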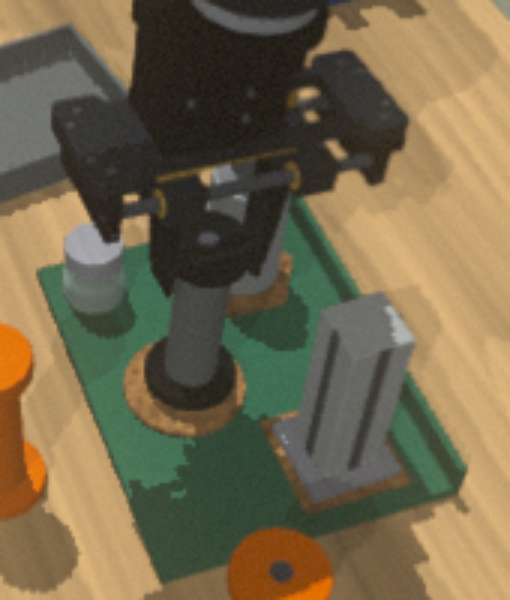

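```bash
python3 -m pendant '{"gripper":[0,0,0,0],"translation":[[0,0,0.08],[0,0,0.05],[0,0,0.05],[0,0,0]],"yaw":[0,0,0,0]}';python3 -c "
from h import *
s=robot.get_state();R=cv2.Rodrigues(s['tcp_rot'])[0];g=s['ee_pos']+R[:,2]*.171;print(R.round(3),g,g+R[:,2]*.119)"
```

```text
time_s: 78.9
ee_pos: [0.5829, 0.0117, 0.3047]
tcp_rot: [-2.18, -2.211, 0.085]
wrist_force: [-0.7, -0.1, -2.1]
finger_gap: 0.0516
[[-0.015  0.998 -0.064]
 [ 1.     0.014 -0.014]
 [-0.013 -0.064 -0.998]] [0.57195123 0.009298   0.1340311 ] [0.56434308 0.00763938 0.01528614]
```

```bash
python3 -m pendant '{"gripper":[0,0,0],"translation":[[0,0,0.06],[0,0,0.04],[0,0,0]],"yaw":[0,0,0]}';python3 -m pendant '{"gripper":[0.62,0.65,0.75,0.85],"translation":[[0,0,0],[0,0,0],[0,0,0],[0,0,0]],"yaw":[0,0,0,0]}'
```

```text
time_s: 79.28
ee_pos: [0.583, 0.0116, 0.3046]
tcp_rot: [-2.18, -2.211, 0.085]
wrist_force: [-0.1, -0.4, -0.3]
finger_gap: 0.0513
time_s: 79.78
ee_pos: [0.5831, 0.0116, 0.3039]
tcp_rot: [-2.181, -2.212, 0.084]
wrist_force: [-0.0, 0.0, -0.3]
finger_gap: 0.0762
```

```bash
python3 -m pendant '{"gripper":[0.85,0.9,1,1,1,1,1,1,1],"translation":[[0,0,-0.3],[0,0,-0.8],[0,0,-1],[0,0,-1],[0,0,-1],[0,0,-1],[0,0,-1],[0,0,-0.4],[0,0,0]],"yaw":[0,0,0,0,0,0,0,0,0]}';python3 snap.py 9
python3 - <<'E'
from h import *
for n in ['scene','side','wrist']:
    im,d,C=load(f'pics/{n}9.npz');P=cloud(n,d,C)
    print(n,'can',top(P,.638,.088,.136,.15,.03),'bob',top(P,.5637,.0075,.13,.15),'post',top(P,.633,-.074,.13,.15,.04),'bobbase',top(P,.5637,.0075,.02,.03,.036))
    print('  round',cork(im,P,.5637,.0075,.05),'hub',top(P,.491,-.313,.122,.134,.04))
E
```

```text
time_s: 80.9
ee_pos: [0.592, 0.0136, 0.4464]
tcp_rot: [-2.184, -2.215, 0.078]
wrist_force: [-0.5, -0.1, -0.6]
finger_gap: 0.0948
81.05 [0.59176824 0.01360001 0.44465321] [ 0.54567223  0.61783042 -0.18730533]
[[-0.015  0.998 -0.059]
 [ 1.     0.014 -0.014]
 [-0.013 -0.059 -0.998]]
scene can (array([0.6402, 0.0899]), 0.0177, np.float64(0.1402), 151) bob (array([0.5669, 0.009 ]), 0.0269, np.float64(0.1371), 373) post (array([ 0.6311, -0.0753]), 0.0268, np.float64(0.137), 351) bobbase (array([0.5675, 0.0085]), 0.0299, np.float64(0.0228), 144)
  round (array([0.5631, 0.007 ]), 0.0402, array([0.5592, 0.0106]), array([0.0781, 0.0676]), 51.2, 179) hub (array([ 0.493 , -0.3144]), 0.0223, np.float64(0.1259), 232)
side can (array([0.6417, 0.0872]), 0.0177, np.float64(0.1423), 202) bob (array([0.569 , 0.0081]), 0.0267, np.float64(0.1392), 592) post (array([ 0.6329, -0.0759]), 0.0271, np.float64(0.1391), 541) bobbase (array([0.5688, 0.0079]), 0.03, np.float64(0.0243), 348)
  round (array([0.5641, 0.0063]), 0.0405, array([0.5615, 0.0027]), array([0.0718, 0.0793]), 51.6, 438) hub (array([ 0.4928, -0.3139]), 0.0223, np.float64(0.1283), 581)
wrist can (array([0.6396, 0.0904]), 0.0169, np.float64(0.1418), 1234) bob (array([0.567 , 0.0109]), 0.0259, np.float64(0.1388), 2178) post (array([ 0.6314, -0.0705]), 0.026, np.float64(0.1386), 1315) bobbase (array([0.567, 0.011]), 0.0298, np.float64(0.0237), 632)
  round (array([0.5634, 0.0082]), 0.0403, array([0.5654, 0.0194]), array([0.0578, 0.0797]), 80.3, 695) hub None
```

View pics/side9.png

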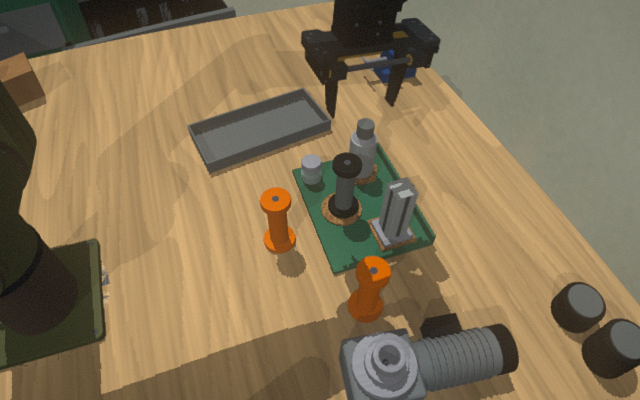

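View pics/wrist9.png

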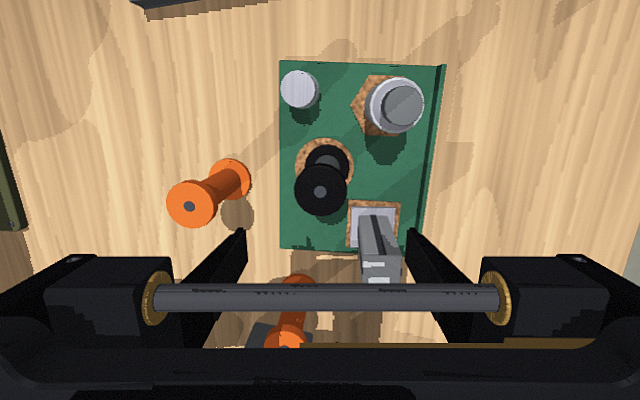

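```bash
python3 -c "
from plant import sign_off
print(sign_off())"
```

```text
the job is handed in; nothing more can be done
None
```

The job is finished and handed in at about 81 s of the 144 s allowed. I moved the bobbin, can and post into the tray. I then set the hub flange down on the faceplate with the pin in its bore, and put the post, can and bobbin back on their pads.

My last camera checks before handing in showed:

| Part | Distance from its target | State |
|---|---|---|
| Bobbin | about 5 mm from the round pad's centre | upright, at the right height |
| Post | about 2 mm from the square pad's centre | upright, at the right height |
| Can | about 2–3 mm from the six-sided pad's centre | upright, at the right height |
| Hub | about 2 mm from the pin | flat, its top at 0.128 m |

- **Jar:** it looked unmoved in the pictures, but I did not measure it.
- **Gripper:** it was open and well clear of everything.
- **Camera agreement:** the cameras differed by 1–4 mm from each other, so the distances are good to a few millimetres. The scene camera read heights about 2 mm low.
- **Tool tilt:** the tool slowly picked up a tilt of up to about 0.065 rad during the moves. The bobbin was therefore set down slightly tilted and settled upright on release, which is probably why it is the furthest off centre.

I saw no failed checks, but handing in gives no verdict.

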